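Find the rotor key that fits and tighten the centrifuge rotor nut

TASK

The centrifuge's rotor nut has worked slack, and the keys in the wooden rack have got mixed up: try them on the nut, standing each one that does not fit back in the rack, until you find the one that does. With that key fully home, turn the nut clockwise until it stops, and finish still gripping the key, upright and fully home on the tight nut. Leave the bottle and the jar where they stand.

Things in the scene. Friction and masses are not known exactly. Their poses are not given: they have to be found in the camera images.
- key_a_grip (a point): Centre of the T-handle grip of one key: a black bar 90 long (point x), 18 wide (y), 28 high (z); z up, key mouth 94 below. At the start the key stands mouth-down in any one of the rack's holes, bar roughly along the rack's x. All three keys are alike outside; only the hexagon in the mouth differs.
- key_a_mouth (a point): Centre of key_a's open lower end, 94 below the grip centre, same axes. The steel barrel is hexagonal outside too: 30 across flats, 36 high. The hexagon in the mouth is 20 deep; two of its flats are square to x (the handle's length).
- key_a: The whole key: 108 high, 0.13 to 0.20 kg, origin at its mouth, same axes. Of the three keys, in no known order, one fits the nut; one is too small and stops on top of it, mouth 10 or more above the hub; one is too large, drops right down over it but slips round without turning it.
- key_b_grip (a point): Grip centre of another such key; outer shape, sizes and axes as key_a.
- key_b_mouth (a point): Centre of this key's open lower end, as for key_a.
- key_b: This key as a whole; origin at its mouth.
- key_c_grip (a point): Grip centre of another such key; outer shape, sizes and axes as key_a.
- key_c_mouth (a point): Centre of this key's open lower end, as for key_a.
- key_c: This key as a whole; origin at its mouth.
- nut (a joint): Angle of the rotor nut, rad: 0 = tight (a firm stop), negative = slack, growing as it is turned clockwise seen from above. Starts 0.95 to 0.55 slack. It drags (about 0.2 N m) and stays where left. A key that fits has up to 0.17 rad of play each way before it bites.
- nut_seat (a point): Centre of the nut's underside, on the flat steel hub (60 dia) of the rotor, 135 above the bench, on the rotor axis. Steel hex nut, 19 across flats, 15 high, the top 6 tapered to 12. z up; two flats are square to point x; it turns with the nut. A key is fully home when its mouth rests on the hub: grip centre then 94 above this point.
- centrifuge: Fixed white bench centrifuge, 270 wide (y), 310 deep (x), deck 165 high; origin on the bench below the rotor axis, control panel to -x. Open round bowl, 204 dia; in it the rotor, locked, with six capped tubes at 60 to 74 radius, up to 138 high. The lid stands open along the rear edge, from 150 behind the axis, leaning back, 400 high.
- rack: Fixed beech block, 70 (x) by 240 (y) by 45 high, origin at the centre of its underside. Three round blind holes, 46 dia, 35 deep, at y = -80, 0, 80 mm; a key standing in one has its mouth 10 and its grip centre 104 above the bench. One key in each at the start.
- bottle: Bystander: amber reagent bottle, 62 dia, 135 high, loose, origin at the centre of its underside.
- jar: Bystander: white screw-top jar, 58 dia, 60 high, loose, origin at the centre of its underside.
- balance: Bystander: fixed lab balance, 160 (x) by 150 (y) by 48 high, origin at the centre of its underside.
Not all that is in view belongs to the job. Leave any pink or yellow look-alike of the key_b alone.

How it is judged (in metres and radians):
On the way:
1. a key is fully home on the rotor nut while the nut is still slack (((horizontal distance between key_a_mouth and nut_seat below 0.004 m and z of key_a_mouth in the frame of nut_seat between -0.003 and 0.003 m and angle between key_a_mouth's own z axis and vertical below 0.1 rad) or (horizontal distance between key_b_mouth and nut_seat below 0.004 m and z of key_b_mouth in the frame of nut_seat between -0.003 and 0.003 m and angle between key_b_mouth's own z axis and vertical below 0.1 rad) or (horizontal distance between key_c_mouth and nut_seat below 0.004 m and z of key_c_mouth in the frame of nut_seat between -0.003 and 0.003 m and angle between key_c_mouth's own z axis and vertical below 0.1 rad)) and value of joint nut below -0.3 rad), for 0.2 s.
At the end, for the whole second after the job is handed in: Nut within 0.06 rad of its stop; one key home on it (mouth within 3 mm of the hub, 4 mm of the axis, upright within 0.1 rad) and gripped (over 2 N); the other two keys in rack holes, mouths within 4 mm of the hole floor, upright within 0.15 rad (value of joint nut above -0.06 rad and (((horizontal distance between key_a_mouth and nut_seat below 0.004 m and z of key_a_mouth in the frame of nut_seat between -0.003 and 0.003 m and angle between key_a_mouth's own z axis and vertical below 0.1 rad) and contact force between the fingers and key_a above 2 N and (z of key_b_mouth in the frame of rack between 0.006 and 0.014 m and x of key_b_mouth in the frame of rack between -0.012 and 0.012 m and angle between key_b_mouth's own z axis and vertical below 0.15 rad) and (z of key_c_mouth in the frame of rack between 0.006 and 0.014 m and x of key_c_mouth in the frame of rack between -0.012 and 0.012 m and angle between key_c_mouth's own z axis and vertical below 0.15 rad)) or ((horizontal distance between key_b_mouth and nut_seat below 0.004 m and z of key_b_mouth in the frame of nut_seat between -0.003 and 0.003 m and angle between key_b_mouth's own z axis and vertical below 0.1 rad) and contact force between the fingers and key_b above 2 N and (z of key_a_mouth in the frame of rack between 0.006 and 0.014 m and x of key_a_mouth in the frame of rack between -0.012 and 0.012 m and angle between key_a_mouth's own z axis and vertical below 0.15 rad) and (z of key_c_mouth in the frame of rack between 0.006 and 0.014 m and x of key_c_mouth in the frame of rack between -0.012 and 0.012 m and angle between key_c_mouth's own z axis and vertical below 0.15 rad)) or ((horizontal distance between key_c_mouth and nut_seat below 0.004 m and z of key_c_mouth in the frame of nut_seat between -0.003 and 0.003 m and angle between key_c_mouth's own z axis and vertical below 0.1 rad) and contact force between the fingers and key_c above 2 N and (z of key_a_mouth in the frame of rack between 0.006 and 0.014 m and x of key_a_mouth in the frame of rack between -0.012 and 0.012 m and angle between key_a_mouth's own z axis and vertical below 0.15 rad) and (z of key_b_mouth in the frame of rack between 0.006 and 0.014 m and x of key_b_mouth in the frame of rack between -0.012 and 0.012 m and angle between key_b_mouth's own z axis and vertical below 0.15 rad)))); the arm keeps its last pose, push and grip.
It fails at once if the bottle is disturbed (moved over 25 mm) (distance of bottle from where it was at the start of the episode above 0.025 m).
It fails at once if the jar is disturbed (moved over 25 mm) (distance of jar from where it was at the start of the episode above 0.025 m).
It also fails if it takes over 72 s, if anything falls off the work surface, if the arm or the gripper's body presses on something with over 40 N, if the wrist force passes 120 N, or if a joint passes its speed limit or range.

ROBOT

A 6-joint arm with a two-finger parallel gripper is mounted at the origin on the work surface. World frame = base frame: x ahead of the robot, y to its left, z up, the work surface at z = 0. Lengths are in m, angles in degrees, forces in N, time in s.
With the tool pointing down it reaches from about 0.4 to 0.825 m from the base axis. Payload 7 kg.
Tool frame: the origin (TCP) lies on the front face of the gripper's body, between the roots of the fingers; the fingertips stand 66 mm ahead of it and the grasp point (between the pads) lies 47 mm ahead of it; z points along the fingers, y is the line along which they close (so a half turn about z gives the same grasp; the last joint's range is limited). The gripper opens to 88 mm and grips with 3 to 60 N. Pads are 19 mm wide; open, the fingers measure 130 mm over their backs; the gripper's body (78 mm by 193 mm) begins 47 mm behind the grasp point.
Start: joints at [-56.889, 20.546, 0.682, 0, -70.136, -16.507], TCP at [0.193, -0.647, 0.292] pointing down, gripper open.
Joint ranges: [-176.03, 176.03], [-82.01, 121.73], [-58.28, 71.71], [-173.87, 95.51], [-174.79, -0.11], [-173.66, 173.66]. Speed limits (degrees/s): [136.94, 136.94, 172.46, 180, 180, 180].

INTERFACE

Orientations are given as [roll, pitch, yaw] about the fixed x, y, z axes, in that order (R = Rz(yaw) Ry(pitch) Rx(roll)).
In Python, from plant import ctrl gives the robot as it stands.
- The arm moves only by the tool send_rows, never from a script. Its argument "deltas" is a list of rows, each a list of 2 entries, a list of its own where there are three numbers: the shift along the tool's x, y, z each as a share of 800 mm, from -1 to 1, then the turn about the tool's z as a share of 90 degrees, from -1 to 1. A call has exactly 5 rows; each row is the pose to reach, as a shift and turn from the pose commanded when the call began, along the tool's axes at that moment; what a row does not reach only later rows make up. A row lasts 1/12 s, in which the tool goes at most 41.7 mm and 7.16 degrees, less where a joint would pass 70% of its speed; a pose out of reach is approached as far as the arm can. A call with a number of a shift or a turn outside -1 to 1 is refused whole. A call with a gripper value outside its range is refused whole. "gripper" is the opening, from 0 (shut) to 1 (fully open), set as the call begins (left out, the last holds). The fingers move at their own pace and stop on an object; the grip force is fixed at half the most. Time passes only in rows, so rows that repeat a pose let the fingers close, or fill a call up. It gives the time, the measured TCP pose, the force, the opening and the grip force at its end, in the units of the state.
- ctrl.get_obs(): the state, without advancing time (a new reading comes with each control period).
- ctrl.snapshot(name): name is "scene" or "side" or "wrist"; returns a dict with "color" (480x640x3 uint8, red, green, blue), "vertical_fov" (degrees; the focal length in pixels is half the picture's height over the tangent of half this angle, whatever the lens; pixels are square), "cx", "cy" (the principal point, pixels), "k1" (the pictures are not rectified: a ray, as slopes to the right and down, at radius r is drawn at 1 + k1 r^2 times it, then the intrinsics apply), "rvec" (rotation vector, rad) and "tvec" (3), from world to camera coordinates, as OpenCV has them. Camera axes: x right, y down, z forward; pixel columns grow to the right and rows downward; lengths in m; the calibration is good to about 2 mm. A picture is of the moment at which its call begins. There is no depth.
- ctrl.close_job(): hands the job in; it is judged then, once.
Trained networks look in a picture, given as the dict that the camera call returned (one of the last four; its "shot" number tells which), for a name from the list of things; names that differ only in an ending like _2 or _b are one class to them, and where a whole thing is asked for, a point or a joint stands for the part that bears it (a point fixed in the world has none). Each returns a list of dicts, best first, with "conf" (0 to 1); they miss things now and then, are a little off and sometimes report something else, mostly with a low value. They report only what shows in the picture. A call takes as long as a camera call. They do not tell look-alikes from the thing itself.
- ctrl.boxes_of(picture, thing): "xy" ([column, row] as shares, 0 to 1, of the picture: columns of its width, rows of its height, amid what is visible of it).
- ctrl.cut_out(picture, thing): "pixels" (480x640 bool, what is visible of it) and "xy" ([column, row] as shares, 0 to 1, of the picture: columns of its width, rows of its height, amid what is visible of it).
The state is a dict: "clock": time; "joint_pos": joint angles; "qvel": joint speeds; "tau": joint torques, N m; "tool_pos": TCP position; "orientation": TCP orientation; "force": force on the tool from outside, world axes, zero at the start; "moment": the same for the moment, N m; "opening": finger opening in m; "gripper_force": force on a finger pad.
Only numpy, scipy, OpenCV 4.12 (cv2) and the standard library are available. Lean on these libraries where they do the work, as an engineer would, in place of code of your own. Each camera call takes 0.05 s, during which the arm holds its last target. There are 200 camera calls.

## Working session

There is one attempt and no reset: what is moved stays moved. The work goes in short steps, Python scripts to look and compute and a tool call to move; the robot and the scene stay as the last step left them, time stands still between calls to the robot, and variables do not carry over. Pictures are saved under pics/ and viewed, at most 10 in all, crops included, and the job is handed in when it is done.

Besides the shell and the picture viewer there is one more tool, called by a JSON object that holds its "method" and its "body", one argument or row to a line. send_rows: Moves the arm, as the interface text tells. Shift numbers are shares of 800 mm and turn numbers shares of 90 degrees, none past 1 either way. Its arguments: {"type":"object","properties":{"deltas":{"type":"array","items":{"type":"array"}},"gripper":{"type":"number"}},"required":["deltas"]}

```bash
mkdir -p pics; ls; cat > h.py <<'E'
import numpy as np, cv2
from plant import ctrl
def K(s):
    f=240/np.tan(np.radians(s["vertical_fov"])/2); return f
def ray(s,px):
    f=K(s); d=np.array([(px[0]-s["cx"])/f,(px[1]-s["cy"])/f]); u=d.copy()
    for _ in range(20): u=d/(1+s["k1"]*(u@u))
    R=cv2.Rodrigues(np.array(s["rvec"],float))[0]; t=np.array(s["tvec"],float).ravel()
    return -R.T@t, R.T@np.array([u[0],u[1],1.])
def atz(s,px,z):
    c,d=ray(s,px); return c+d*(z-c[2])/d[2]
def proj(s,P):
    R=cv2.Rodrigues(np.array(s["rvec"],float))[0]; t=np.array(s["tvec"],float).ravel()
    p=R@np.array(P,float)+t; u=p[:2]/p[2]; u=u*(1+s["k1"]*(u@u)); return u*K(s)+[s["cx"],s["cy"]]
def tri(obs):
    A=np.zeros((3,3));b=np.zeros(3)
    for s,px in obs:
        c,d=ray(s,px); d=d/np.linalg.norm(d); M=np.eye(3)-np.outer(d,d); A+=M;b+=M@c
    return np.linalg.solve(A,b)
def save(s,n): cv2.imwrite(f"pics/{n}.png",cv2.cvtColor(s["color"],cv2.COLOR_RGB2BGR))
E
python3 - <<'E'
from h import *
for n in ["scene","side"]:
    s=ctrl.snapshot(n); save(s,n)
    c,_=ray(s,(320,240)); print(n,c.round(3))
    for th in ["key_a_grip","key_a","rack","nut","nut_seat","centrifuge","bottle","jar","balance"]:
        try:
            for r in ctrl.boxes_of(s,th)[:5]:
                px=np.array(r["xy"])*[640,480]; print(th,round(r["conf"],2),px.round(0),atz(s,px,.1).round(3))
        except Exception as e: print(th,e)
print(ctrl.get_obs())
E
```

```text
pics
scene [1.218 0.233 1.181]
key_a_grip 0.85 [202. 205.] [ 0.489 -0.329  0.1  ]
key_a_grip 0.61 [257. 232.] [ 0.511 -0.174  0.1  ]
key_a 0.92 [155. 251.] [ 0.646 -0.365  0.1  ]
key_a 0.9 [259. 236.] [ 0.521 -0.167  0.1  ]
key_a 0.88 [199. 206.] [ 0.493 -0.334  0.1  ]
key_a 0.75 [305. 258.] [ 0.538 -0.047  0.1  ]
key_a 0.67 [245. 152.] [ 0.294 -0.308  0.1  ]
rack 0.61 [229. 218.] [ 0.501 -0.251  0.1  ]
rack 0.57 [236. 239.] [ 0.549 -0.209  0.1  ]
nut 0.38 [440. 270.] [0.457 0.242 0.1  ]
nut 0.17 [194. 327.] [ 0.782 -0.194  0.1  ]
centrifuge 0.56 [468. 276.] [0.451 0.304 0.1  ]
bottle 0.92 [281. 334.] [ 0.73  -0.021  0.1  ]
bottle 0.65 [256. 234.] [ 0.519 -0.174  0.1  ]
jar 0.58 [321. 226.] [ 0.442 -0.044  0.1  ]
balance 0.57 [192. 326.] [ 0.781 -0.198  0.1  ]
balance 0.55 [201. 206.] [ 0.492 -0.332  0.1  ]
side [-0.078  0.886  0.885]
key_a_grip 0.58 [398. 198.] [ 0.473 -0.342  0.1  ]
key_a_grip 0.36 [252. 237.] [ 0.684 -0.012  0.1  ]
key_a 0.92 [358. 223.] [ 0.504 -0.187  0.1  ]
key_a 0.82 [379. 210.] [ 0.488 -0.265  0.1  ]
key_a 0.81 [318. 254.] [ 0.517 -0.03   0.1  ]
key_a 0.81 [4
[... 460 characters left out ...]
8.] [ 0.49  -0.274  0.1  ]
{'clock': 1.0, 'joint_pos': array([-5.68876317e+01,  2.05441221e+01,  6.81355277e-01, -6.61979160e-04,
       -7.01344375e+01, -1.65052133e+01]), 'qvel': array([-0.09266332, -0.00400927, -0.01041414,  0.11513933,  0.01349062,
       -0.06185172]), 'tau': array([-2.65032777e-04, -5.82388616e+01,  2.93301862e+01,  7.00254098e+00,
        1.24912840e-02,  3.50065385e-06]), 'tool_pos': array([ 0.19287964, -0.64683119,  0.29217985]), 'orientation': array([-1.79997496e+02,  1.39119274e-03, -1.63393070e+02]), 'force': array([0.03593278, 1.08168003, 0.21702738]), 'moment': array([ 0.01682032,  0.02032015, -0.01894468]), 'gripper_force': 0.0, 'opening': 0.08754160944175615}
```

View pics/scene.png

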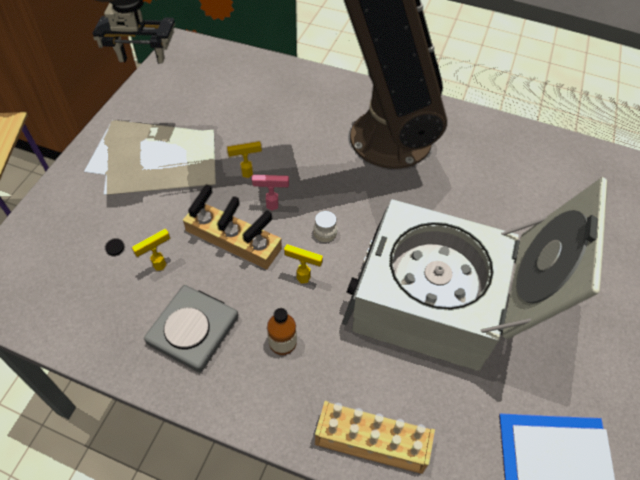

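View pics/side.png

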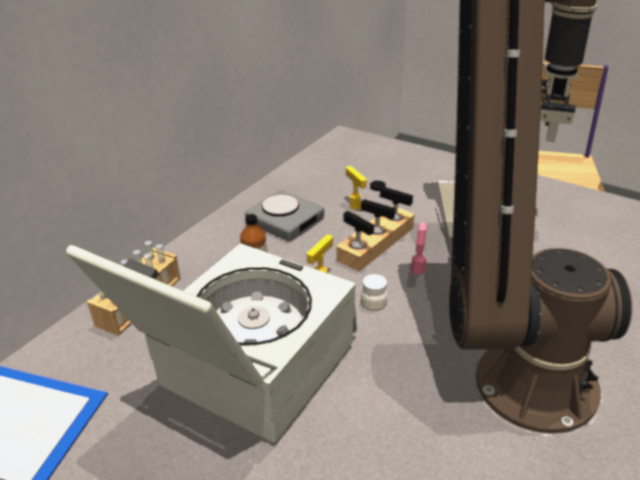

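The grasp candidates in the scene picture are the black keys in the rack at (201,201), (229,212) and (258,226). The look-alikes are yellow at (152,243), (304,257) and (245,150), and pink at (270,183). I choose the three black ones. The nut is at (438,270), and the side view shows the same layout.

```bash
python3 - <<'E'
from h import *
S=ctrl.snapshot("scene");D=ctrl.snapshot("side")
for a,b in [((201,201),(396,196)),((229,212),(378,208)),((258,226),(358,222)),((438,270),(253,313))]:
    print(tri([(S,a),(D,b)]).round(4))
for a,b in [((192,213),(210,190)),((221,225),(237,201)),((248,238),(270,214))]:
    v=atz(S,b,.115)-atz(S,a,.115); print(np.degrees(np.arctan2(v[1],v[0])))
a,b=atz(S,(203,186),.118),atz(S,(262,218),.118);print(a,b)
a,b=atz(S,(184,226),.045),atz(S,(268,263),.045); v=b-a;print("rack y",a,b,np.degrees(np.arctan2(v[1],v[0])))
a,b=atz(S,(354,290),.165),atz(S,(388,206),.165);v=b-a;print("cen edge",a,b,np.degrees(np.arctan2(v[1],v[0])))
for n,p in [("bottle",(281,314)),("jar",(326,217))]: print(n,atz(S,p,.135 if n=="bottle" else .06))
w=ctrl.snapshot("wrist"); c,_=ray(w,(320,240)); print(w["vertical_fov"],c,ctrl.get_obs()["tool_pos"],cv2.Rodrigues(np.array(w["rvec"]))[0])
for n,(x,y) in {"rack":(.48,-.25),"cen":(.46,.25)}.items(): print(n,np.hypot(x,y))
E
```

```text
[ 0.4792 -0.3372  0.1046]
[ 0.4882 -0.2576  0.1087]
[ 0.4998 -0.1781  0.1079]
[0.4886 0.2376 0.1419]
175.26024996445724
177.85479106292755
167.5420399827621
[ 0.44750738 -0.34526993  0.118     ] [ 0.4836956  -0.17377367  0.118     ]
rack y [ 0.52598123 -0.36778556  0.045     ] [ 0.54860131 -0.13415804  0.045     ] 84.46979564861887
cen edge [0.61493913 0.09163425 0.165     ] [0.38072886 0.0904661  0.165     ] -179.7142325319703
bottle [ 0.70477196 -0.03055635  0.135     ]
jar [ 0.38331655 -0.05370443  0.06      ]
59.41654780243819 [ 0.12670303 -0.66720798  0.38350034] [ 0.19287879 -0.64683676  0.29216291] [[-2.84726981e-01  9.58608642e-01  1.35090756e-04]
 [ 9.26733340e-01  2.75223300e-01  2.55768356e-01]
 [ 2.45144576e-01  7.29493448e-02 -9.66738088e-01]]
rack 0.5412023651093923
cen 0.523545604508337
```

```bash
cat >> h.py <<'E'
def plan(target,yaw,p=None,y=None):
    "target TCP world xyz, yaw; prints calls [[sx,sy,sz],turn] (all 5 rows alike)"
    o=ctrl.get_obs(); p=np.array(o["tool_pos"] if p is None else p); y=o["orientation"][2] if y is None else y
    T=np.array(target); 
    for k in range(12):
        d=T-p; dy=yaw-y
        if np.linalg.norm(d)<.0003 and abs(dy)<.15: break
        d*=min(1,.2/np.linalg.norm(d)) if np.linalg.norm(d)>0 else 1; dy=np.clip(dy,-35,35); c,s=np.cos(np.radians(y)),np.sin(np.radians(y))
        print([[round((c*d[0]+s*d[1])/.8,4),round((s*d[0]-c*d[1])/.8,4),round(-d[2]/.8,4)],round(-dy/90,4)], np.round(p+d,3),round(y+dy,1))
        p=p+d;y+=dy
E
python3 -c "
from h import *
plan([.490,-.178,.30],-7.4)"
```

```text
[[np.float64(-0.1886), np.float64(0.1641), np.float64(-0.0035)], np.float64(-0.3889)] [ 0.3   -0.478  0.295] -128.4
[[np.float64(-0.2486), np.float64(0.0263), np.float64(-0.0035)], np.float64(-0.3889)] [ 0.407 -0.309  0.298] -93.4
[[np.float64(-0.1696), np.float64(-0.0939), np.float64(-0.0027)], np.float64(-0.3889)] [ 0.49  -0.178  0.3  ] -58.4
[[np.float64(0.0), np.float64(-0.0), np.float64(-0.0)], np.float64(-0.3889)] [ 0.49  -0.178  0.3  ] -23.4
[[np.float64(0.0), np.float64(-0.0), np.float64(-0.0)], np.float64(-0.1777)] [ 0.49  -0.178  0.3  ] -7.4
```

{"method": "send_rows", "body": {
  "deltas": [
    [[-0.1886, 0.1641, -0.0035], -0.389],
    [[-0.1886, 0.1641, -0.0035], -0.389],
    [[-0.1886, 0.1641, -0.0035], -0.389],
    [[-0.1886, 0.1641, -0.0035], -0.389],
    [[-0.1886, 0.1641, -0.0035], -0.389]
  ],
  "gripper": 0.55
}}

```text
clock: 1.57
tool_pos: [0.3008, -0.4758, 0.2952]
orientation: [-180.0, 0.0, -128.0]
force: [1.1, -0.6, -0.0]
opening: 0.0597
gripper_force: 0.0
```

{"method": "send_rows", "body": {
  "deltas": [
    [[-0.2486, 0.0263, -0.0035], -0.389],
    [[-0.2486, 0.0263, -0.0035], -0.389],
    [[-0.2486, 0.0263, -0.0035], -0.389],
    [[-0.2486, 0.0263, -0.0035], -0.389],
    [[-0.2486, 0.0263, -0.0035], -0.389]
  ]
}}

```text
clock: 1.98
tool_pos: [0.4079, -0.3067, 0.2983]
orientation: [-179.9, -0.0, -93.0]
force: [0.7, -0.3, 0.3]
opening: 0.0483
gripper_force: 0.0
```

{"method": "send_rows", "body": {
  "deltas": [
    [[-0.1696, -0.0939, -0.003], -0.389],
    [[-0.1696, -0.0939, -0.003], -0.389],
    [[-0.1696, -0.0939, -0.003], -0.389],
    [[-0.1696, -0.0939, -0.003], -0.389],
    [[-0.1696, -0.0939, -0.003], -0.389]
  ]
}}

```text
clock: 2.4
tool_pos: [0.4926, -0.1742, 0.3005]
orientation: [-179.9, -0.0, -57.8]
force: [0.1, 1.0, -0.1]
opening: 0.0485
gripper_force: 0.0
```

{"method": "send_rows", "body": {
  "deltas": [
    [[0, 0, 0], -0.389],
    [[0, 0, 0], -0.389],
    [[0, 0, 0], -0.389],
    [[0, 0, 0], -0.389],
    [[0, 0, 0], -0.389]
  ]
}}

```text
clock: 2.82
tool_pos: [0.49, -0.1778, 0.3003]
orientation: [-180.0, -0.0, -23.0]
force: [-0.2, 0.5, 0.5]
opening: 0.048
gripper_force: 0.0
```

{"method": "send_rows", "body": {
  "deltas": [
    [[0, 0, 0], -0.178],
    [[0, 0, 0], -0.178],
    [[0, 0, 0], -0.178],
    [[0, 0, 0], -0.178],
    [[0, 0, 0], -0.178]
  ]
}}

```text
clock: 3.23
tool_pos: [0.4899, -0.1779, 0.3003]
orientation: [-180.0, -0.0, -7.4]
force: [0.1, -0.2, 0.4]
opening: 0.0478
gripper_force: 0.0
```

```bash
python3 - <<'E'
from h import *
w=ctrl.snapshot("wrist"); save(w,"w1"); o=ctrl.get_obs(); print(o["tool_pos"],o["orientation"],o["clock"],o["joint_pos"])
for r in ctrl.cut_out(w,"key_a_grip")[:5]:
    px=np.array(r["xy"])*[640,480]; m=r["pixels"].astype(np.uint8)
    (cx,cy),(ww,hh),a=cv2.minAreaRect(np.argwhere(m)[:,::-1].astype(np.float32)); print(r["conf"],px,atz(w,px,.108).round(4),(ww,hh,a))
E
```

```text
[ 0.48992048 -0.17794429  0.30026996] [-1.79997910e+02 -1.41582409e-02 -7.43402797e+00] 3.2833 [ 1.62915079e+00  5.66535101e+00 -1.78199589e+01  1.81097780e-04
 -6.65003794e+01  8.09367493e+01]
0.68 [542.72 201.6 ] [ 0.4858 -0.3328  0.108 ] (89.00881958007812, 118.3453598022461, 2.2906100749969482)
0.64 [197.504 293.616] [ 0.4501 -0.0844  0.108 ] (5.656853675842285, 12.020814895629883, 45.0)
```

View pics/w1.png

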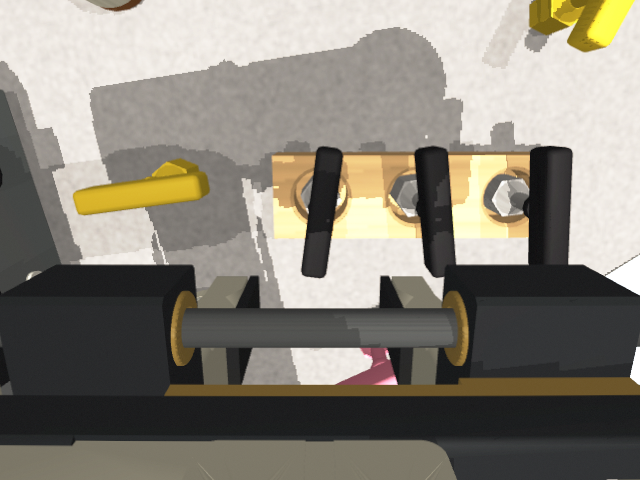

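The wrist view shows the black bars over the rack: C from (329,152) to (314,272), B from (432,152) to (439,272), and A at about x=550. The yellow key is at (140,190) and pink is at (370,370). C is the one I want, and it is clear to grasp.

```bash
python3 - <<'E'
from h import *
w=ctrl.snapshot("wrist"); g=cv2.cvtColor(w["color"],cv2.COLOR_RGB2GRAY)
m=((g<70)).astype(np.uint8); m[280:]=0; m[:140]=0
n,l,st,ce=cv2.connectedComponentsWithStats(m)
for i in range(1,n):
    if st[i,4]<800: continue
    pts=np.argwhere(l==i)[:,::-1]
    # bar sides ends: use row extremes
    print(st[i],ce[i])
    r=cv2.minAreaRect(pts.astype(np.float32)); b=cv2.boxPoints(r)
    P=np.array([atz(w,q,.112) for q in b]); print(P.round(4).tolist(), P.mean(0).round(4))
    e=[np.linalg.norm(P[1]-P[0]),np.linalg.norm(P[2]-P[1])]; v=P[1]-P[0] if e[0]>e[1] else P[2]-P[1]; print(e,np.degrees(np.arctan2(v[1],v[0])))
E
```

```text
[  0 145  34  50 951] [ 11.30389064 170.82649842]
[[0.5398, 0.0323, 0.112], [0.5712, 0.0218, 0.112], [0.5683, 0.0001, 0.112], [0.5368, 0.0099, 0.112]] [0.554 0.016 0.112]
[np.float64(0.033048230162365584), np.float64(0.021909454978529967)] -18.390664318045253
[ 302  147   41  131 3310] [321.32930514 210.77039275]
[[0.4566, -0.1597, 0.112], [0.5437, -0.1837, 0.112], [0.5391, -0.2009, 0.112], [0.4514, -0.1782, 0.112]] [ 0.4977 -0.1806  0.112 ]
[np.float64(0.09033486050455268), np.float64(0.017773969274198546)] -15.407549854183447
[  414   146   196   134 11141] [502.25123418 219.83017682]
[[0.4426, -0.2402, 0.112], [0.5349, -0.247, 0.112], [0.5185, -0.3741, 0.112], [0.4243, -0.3783, 0.112]] [ 0.48   -0.3099  0.112 ]
[np.float64(0.09252222226375287), np.float64(0.12815495313741143)] -97.34757049629945
[   0  244  195   36 3231] [ 92.15258434 270.07180439]
[[0.4807, 0.0521, 0.112], [0.5058, 0.0437, 0.112], [0.4882, -0.091, 0.112], [0.4629, -0.0857, 0.112]] [ 0.4844 -0.0202  0.112 ]
[np.float64(0.026492540917338353), np.float64(0.1357951949924849)] -97.46182931801486
```

```bash
python3 -c "
from h import *
plan([.4977,-.1806,.30],-15.4);plan([.4977,-.1806,.151],-15.4)
plan([.4977,-.1806,.151],-15.4,[.4977,-.1806,.30],-15.4)"
```

```text
[[np.float64(0.0101), np.float64(0.0021), np.float64(0.0003)], np.float64(0.0889)] [ 0.498 -0.181  0.3  ] -15.4
[[np.float64(0.0101), np.float64(0.0021), np.float64(0.1865)], np.float64(0.0889)] [ 0.498 -0.181  0.151] -15.4
[[np.float64(0.0), np.float64(-0.0), np.float64(0.1862)], np.float64(-0.0)] [ 0.498 -0.181  0.151] -15.4
```

{"method": "send_rows", "body": {
  "deltas": [
    [[0.0101, 0.0021, 0], 0.089],
    [[0.0101, 0.0021, 0.05], 0.089],
    [[0.0101, 0.0021, 0.1], 0.089],
    [[0.0101, 0.0021, 0.15], 0.089],
    [[0.0101, 0.0021, 0.1865], 0.089]
  ]
}}

```text
clock: 3.8
tool_pos: [0.4964, -0.1805, 0.1483]
orientation: [-180.0, 0.1, -15.4]
force: [-0.1, 0.2, -0.4]
opening: 0.0481
gripper_force: 0.0
```

{"method": "send_rows", "body": {
  "deltas": [
    [[0, 0, 0], 0],
    [[0, 0, 0], 0],
    [[0, 0, 0], 0],
    [[0, 0, 0], 0],
    [[0, 0, 0], 0]
  ],
  "gripper": 0
}}

```text
clock: 4.22
tool_pos: [0.499, -0.1807, 0.1531]
orientation: [-180.0, -0.2, -15.3]
force: [0.4, 0.5, 0.5]
opening: 0.0207
gripper_force: 0.0
```

{"method": "send_rows", "body": {
  "deltas": [
    [[0, 0, -0.02], 0],
    [[0, 0, -0.07], 0],
    [[0, 0, -0.12], 0],
    [[0, 0, -0.17], 0],
    [[0, 0, -0.22], 0]
  ]
}}

```text
clock: 4.63
tool_pos: [0.4971, -0.1806, 0.3303]
orientation: [-180.0, -0.1, -15.4]
force: [2.1, 0.2, -1.8]
opening: 0.0181
gripper_force: 30.0
```

```bash
python3 -c "
from h import *
print(ctrl.get_obs())
# hover short of the nut for a look: camera is +x tool ~.07 ahead
plan([.40,.23,.341],-15.4)"
```

```text
{'clock': 4.6333, 'joint_pos': array([ 1.29310366e+00,  5.27900537e+00, -1.42623500e+01, -9.86734442e-03,
       -7.03459596e+01,  7.33589215e+01]), 'qvel': array([ 4.62446378e-02, -1.76598845e+01,  4.38783529e+01, -9.70055675e-02,
       -6.11018959e+01,  2.24949353e-04]), 'tau': array([-4.95717321e-01, -3.78143191e+01,  2.70457202e+01,  7.17257068e+00,
        1.57485679e+00,  8.84178153e-04]), 'tool_pos': array([ 0.49705256, -0.18057833,  0.33030853]), 'orientation': array([-1.79958820e+02, -1.05302261e-01, -1.53513224e+01]), 'force': array([ 2.13572318,  0.16423794, -1.79647605]), 'moment': array([ 0.0268002 , -0.1275947 ,  0.05172425]), 'gripper_force': 29.998275954276323, 'opening': 0.018131306820139487}
[[np.float64(-0.1198), np.float64(-0.2193), np.float64(-0.0063)], np.float64(0.0005)] [0.451 0.014 0.335] -15.4
[[np.float64(-0.12), np.float64(-0.2192), np.float64(-0.0063)], np.float64(-0.0)] [0.405 0.209 0.34 ] -15.4
[[np.float64(-0.0132), np.float64(-0.0241), np.float64(-0.0007)], np.float64(-0.0)] [0.4   0.23  0.341] -15.4
```

{"method": "send_rows", "body": {
  "deltas": [
    [[-0.045, -0.11, -0.02], 0],
    [[-0.09, -0.22, -0.02], 0],
    [[-0.09, -0.22, -0.02], 0],
    [[-0.09, -0.22, -0.02], 0],
    [[-0.09, -0.22, -0.02], 0]
  ]
}}

```text
clock: 5.05
tool_pos: [0.4739, 0.0108, 0.3448]
orientation: [-179.8, -0.1, -15.3]
force: [-0.2, -0.2, -2.0]
opening: 0.0182
gripper_force: 30.0
```

{"method": "send_rows", "body": {
  "deltas": [
    [[-0.12, -0.242, 0], 0],
    [[-0.12, -0.242, 0], 0],
    [[-0.12, -0.242, 0], 0],
    [[-0.12, -0.242, 0], 0],
    [[-0.12, -0.242, 0], 0]
  ]
}}

```text
clock: 5.47
tool_pos: [0.4338, 0.2143, 0.3446]
orientation: [-179.8, -0.1, -15.3]
force: [1.2, 0.8, -1.7]
opening: 0.018
gripper_force: 30.0
```

{"method": "send_rows", "body": {
  "deltas": [
    [[0, 0, 0], 0],
    [[0, 0, 0], 0],
    [[0, 0, 0], 0],
    [[0, 0, 0], 0],
    [[0, 0, 0], 0]
  ]
}}

```text
clock: 5.88
tool_pos: [0.4352, 0.2115, 0.3434]
orientation: [-180.0, -0.0, -15.4]
force: [-1.3, -0.3, -2.3]
opening: 0.0181
gripper_force: 30.0
```

```bash
python3 - <<'E'
from h import *
w=ctrl.snapshot("wrist"); save(w,"w2"); o=ctrl.get_obs(); print(o["tool_pos"],o["orientation"],o["clock"],o["joint_pos"].round(1))
for th in ["nut","nut_seat"]:
  for r in ctrl.boxes_of(w,th)[:3]:
    px=np.array(r["xy"])*[640,480]; print(th,r["conf"],px,atz(w,px,.145).round(4))
D=ctrl.snapshot("side"); cv2.imwrite("pics/side2.png",cv2.cvtColor(cv2.resize(D["color"][180:360,180:420],None,fx=3,fy=3),cv2.COLOR_RGB2BGR))
print(proj(D,[.42,.23,.294]))
E
```

```text
[0.43523075 0.21149977 0.34328359] [-1.79974018e+02 -1.24447569e-02 -1.54491035e+01] 5.9333 [ 49.3   0.3 -17.8   0.  -71.8  25.3]
nut 0.89 [261.824 162.096] [0.4862 0.2373 0.145 ]
nut_seat 0.62 [263.296 164.112] [0.4847 0.2367 0.145 ]
nut_seat 0.36 [323.2   268.896] [0.4008 0.2173 0.145 ]
[281.28599019 255.50375542]
```

View pics/w2.png

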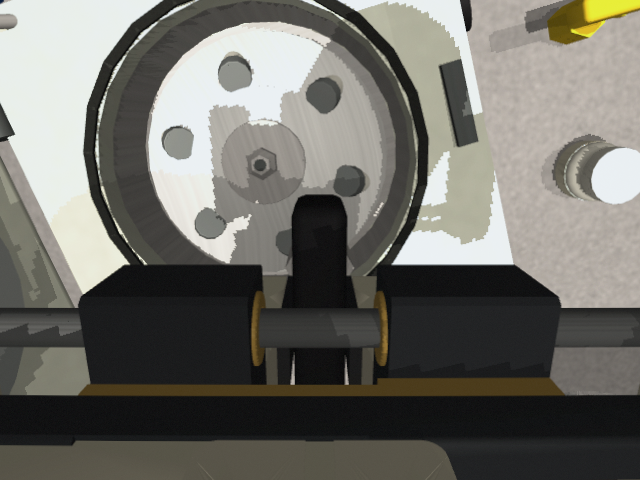

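The wrist view shows the nut at (262,163) on its hub. The held bar is at (320,250) and parallel to the tool. Next I map the nut into a metric top view.

```bash
python3 - <<'E'
from h import *
w=ctrl.snapshot("wrist")
# metric top view at z=.144 (base of taper), x right, y up, 60 mm span, 10 px/mm
N=600; c=np.array([.4855,.237]); mp=np.zeros((N,N,2),np.float32)
for i in range(N):
    for j in range(N):
        mp[i,j]=proj(w,[c[0]+(j-N/2)*1e-4,c[1]-(i-N/2)*1e-4,.144])
im=cv2.remap(w["color"],mp,None,cv2.INTER_CUBIC); im=cv2.cvtColor(im,cv2.COLOR_RGB2BGR)
cv2.line(im,(300,0),(300,20),(0,0,255),2);cv2.line(im,(0,300),(20,300),(0,0,255),2)
cv2.imwrite("pics/nut.png",im)
cir=cv2.HoughCircles(cv2.medianBlur(cv2.cvtColor(im,cv2.COLOR_BGR2GRAY),7),cv2.HOUGH_GRADIENT,2,200,param1=60,param2=30,minRadius=260,maxRadius=300); print(cir)
E
```

```text
[[[301.  299.  294.4]]]
```

View pics/nut.png

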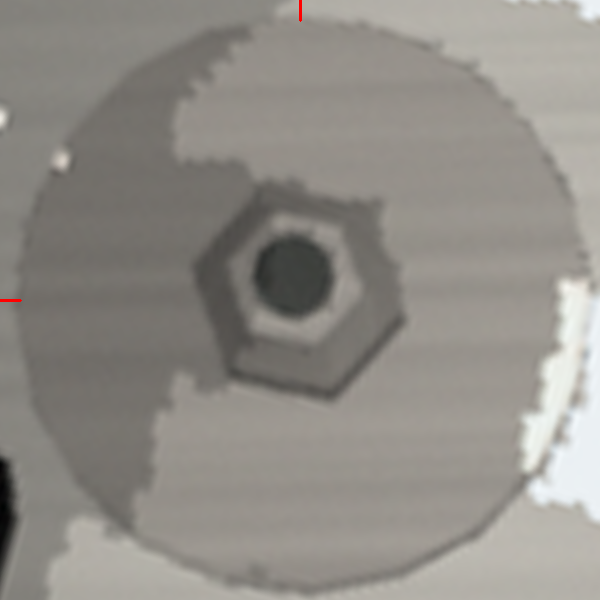

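View pics/side2.png

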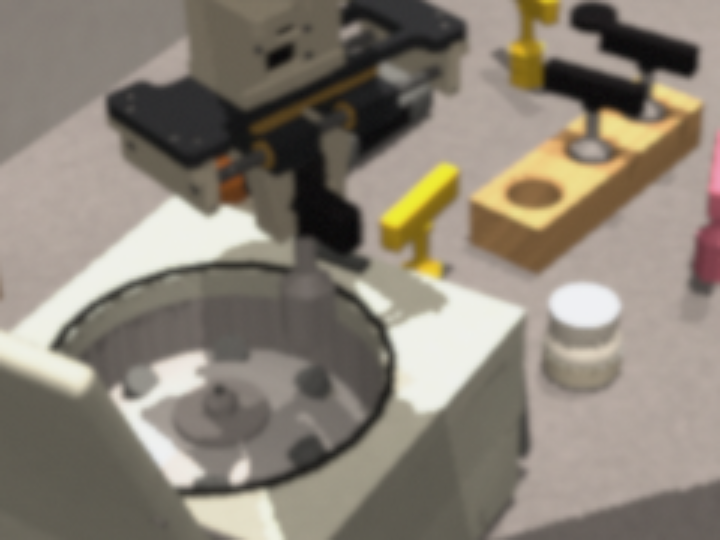

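The top view shows the nut's hex edges at about -13° mod 60, from vertices (195,268), (230,375), (330,398) and (405,318). The hub centre is about (.485,.238). The side view shows the key hanging upright and the emptied hole.

```bash
python3 - <<'E'
from h import *
w=ctrl.snapshot("wrist"); D=ctrl.snapshot("side"); o=ctrl.get_obs(); p=o["tool_pos"]; y=np.radians(o["orientation"][2])
ex=np.array([np.cos(y),np.sin(y),0]); ey=np.array([np.sin(y),-np.cos(y),0]); ez=np.array([0,0,-1.])
T=lambda x,yy,z: p+ex*x+ey*yy+ez*z
for n,q in {"top far L":(.045,-.009,.033),"top far R":(.045,.009,.033),"bot far R":(.045,.009,.061)}.items(): print(n,proj(w,T(*q)).round(1))
print("side mouth",proj(D,T(0,0,.141)).round(1),"side 100% scale z+5mm",proj(D,T(0,0,.146)).round(1), "bar end far/near top",proj(D,T(.045,0,.033)).round(1),proj(D,T(-.045,0,.033)).round(1))
# bar edges in wrist pic
g=cv2.cvtColor(w["color"],cv2.COLOR_RGB2GRAY)
for r in (205,220,240,255): 
    x=np.where(g[r,280:360]<45)[0]+280; print(r,x.min(),x.max())
print("col320 rows",g[185:215,320])
plan([.4851,.2385,.335],17.2)
E
python3 - <<'E'
import cv2
a=cv2.imread('pics/w2.png')
E
```

```text
top far L [285.7 203.8]
top far R [345.6 203.7]
bot far R [340.9 189.3]
side mouth [282.7 290. ] side 100% scale z+5mm [282.8 292.1] bar end far/near top [262.9 229.1] [297. 251.]
205 295 342
220 292 346
240 292 346
255 292 346
col320 rows [164 148 142 132 128 128 130 131 131  75  20  11  11   7   9  10   9   8
  13  10  12   8  13  14  16  17  19  20  20  22]
[[np.float64(0.0515), np.float64(-0.0482), np.float64(0.01)], np.float64(-0.3621)] [0.485 0.238 0.335] 17.2
```

{"method": "send_rows", "body": {
  "deltas": [
    [[0.05, -0.05, 0.01], -0.362],
    [[0.05, -0.05, 0.01], -0.362],
    [[0.05, -0.05, 0.01], -0.362],
    [[0.05, -0.05, 0.01], -0.362],
    [[0.05, -0.05, 0.01], -0.362]
  ]
}}

```text
clock: 6.65
tool_pos: [0.4845, 0.2407, 0.3343]
orientation: [180.0, 0.1, 17.6]
force: [-0.7, -0.8, -2.6]
opening: 0.018
gripper_force: 30.0
```

{"method": "send_rows", "body": {
  "deltas": [
    [[0, 0, 0], 0],
    [[0, 0, 0], 0],
    [[0, 0, 0], 0],
    [[0, 0, 0], 0],
    [[0, 0, 0], 0]
  ]
}}

```text
clock: 7.07
tool_pos: [0.4841, 0.2406, 0.335]
orientation: [-180.0, -0.0, 17.2]
force: [0.1, 0.2, -1.7]
opening: 0.0182
gripper_force: 30.0
```

```bash
python3 - <<'E'
from h import *
print({k:v for k,v in ctrl.get_obs().items() if k in("tool_pos","orientation","force","clock")})
plan([.4853,.2393,.305],17.2)
S=ctrl.snapshot("scene"); D=ctrl.snapshot("side")
a=cv2.resize(D["color"][225:345,190:310],None,fx=3.3,fy=5)
b=cv2.resize(S["color"][180:300,380:500],None,fx=3.3,fy=5)
cv2.imwrite("pics/two.png",cv2.cvtColor(np.hstack([a,b]),cv2.COLOR_RGB2BGR))
p=ctrl.get_obs()["tool_pos"]
for z in (.033,.061,.105,.141,.149): q=p-[0,0,z]; print(z,((proj(D,q)-[190,225])*[3.3,5]).round(), ((proj(S,q)-[380,180])*[3.3,5]+[396,0]).round())
E
```

```text
{'clock': 7.0667, 'tool_pos': array([0.48412075, 0.24058969, 0.33504163]), 'orientation': array([-1.79994770e+02, -8.17376876e-03,  1.71694996e+01]), 'force': array([ 0.07925652,  0.22192322, -1.72902284])}
[[np.float64(0.0009), np.float64(0.002), np.float64(0.0376)], np.float64(-0.0003)] [0.485 0.239 0.305] 17.2
0.033 [186.  92.] [643. 212.]
0.061 [190. 159.] [634. 256.]
0.105 [197. 260.] [619. 322.]
0.141 [203. 340.] [608. 373.]
0.149 [204. 357.] [606. 384.]
```

View pics/two.png

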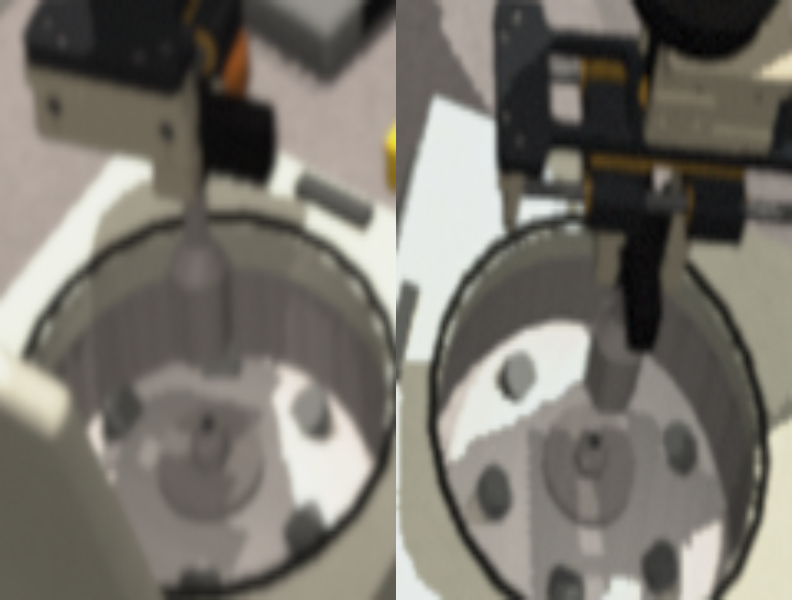

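The picture shows the key above the nut in both views. Nut top is at side (210,425) and scene (592,445). The key looks upright. I descend watching the force.

{"method": "send_rows", "body": {
  "deltas": [
    [[0.001, 0.002, 0.01], 0],
    [[0.001, 0.002, 0.02], 0],
    [[0.001, 0.002, 0.03], 0],
    [[0.001, 0.002, 0.03], 0],
    [[0.001, 0.002, 0.03], 0]
  ]
}}

```text
clock: 7.58
tool_pos: [0.4852, 0.239, 0.31]
orientation: [179.9, 0.1, 17.2]
force: [0.0, -0.3, -1.8]
opening: 0.0181
gripper_force: 30.0
```

{"method": "send_rows", "body": {
  "deltas": [
    [[0, 0, 0.002], 0],
    [[0, 0, 0.004], 0],
    [[0, 0, 0.006], 0],
    [[0, 0, 0.008], 0],
    [[0, 0, 0.01], 0]
  ]
}}

```text
clock: 8.0
tool_pos: [0.4854, 0.2394, 0.3029]
orientation: [-180.0, -0.0, 17.2]
force: [1.0, 0.9, -2.1]
opening: 0.0178
gripper_force: 30.0
```

{"method": "send_rows", "body": {
  "deltas": [
    [[0, 0, 0.002], 0],
    [[0, 0, 0.004], 0],
    [[0, 0, 0.006], 0],
    [[0, 0, 0.008], 0],
    [[0, 0, 0.008], 0]
  ]
}}

```text
clock: 8.42
tool_pos: [0.4853, 0.2392, 0.2961]
orientation: [180.0, 0.0, 17.2]
force: [0.1, 0.7, -2.1]
opening: 0.0182
gripper_force: 30.0
```

{"method": "send_rows", "body": {
  "deltas": [
    [[0, 0, 0.002], 0],
    [[0, 0, 0.004], 0],
    [[0, 0, 0.006], 0],
    [[0, 0, 0.007], 0],
    [[0, 0, 0.007], 0]
  ]
}}

```text
clock: 8.83
tool_pos: [0.4853, 0.2393, 0.2907]
orientation: [180.0, 0.0, 17.2]
force: [0.1, -0.6, -1.5]
opening: 0.0177
gripper_force: 30.0
```

{"method": "send_rows", "body": {
  "deltas": [
    [[0, 0, 0.001], 0],
    [[0, 0, 0.002], 0],
    [[0, 0, 0.003], 0],
    [[0, 0, 0.004], 0],
    [[0, 0, 0.004], 0]
  ]
}}

```text
clock: 9.25
tool_pos: [0.4863, 0.2396, 0.2893]
orientation: [-180.0, -0.2, 17.3]
force: [-0.5, -0.4, 6.5]
opening: 0.0182
gripper_force: 30.0
```

{"method": "send_rows", "body": {
  "deltas": [
    [[0, 0, 0.001], 0.06],
    [[0, 0, 0.002], 0.06],
    [[0, 0, 0.002], 0.06],
    [[0, 0, 0.002], -0.06],
    [[0, 0, 0.002], -0.06]
  ]
}}

```text
clock: 9.67
tool_pos: [0.4869, 0.2399, 0.2888]
orientation: [-180.0, -0.3, 23.0]
force: [-0.9, -0.6, 11.9]
opening: 0.0178
gripper_force: 30.0
```

{"method": "send_rows", "body": {
  "deltas": [
    [[0, 0, 0.001], 0.06],
    [[0, 0, 0.001], 0.06],
    [[0, 0, 0.001], 0.06],
    [[0, 0, 0.001], 0.06],
    [[0, 0, 0.001], 0.06]
  ]
}}

```text
clock: 10.08
tool_pos: [0.4873, 0.24, 0.2887]
orientation: [-180.0, -0.4, 17.3]
force: [0.0, -0.6, 14.6]
opening: 0.018
gripper_force: 30.0
```

```bash
python3 - <<'E'
from h import *
o=ctrl.get_obs(); print({k:v for k,v in o.items() if k in("tool_pos","orientation","force","moment","clock")})
S=ctrl.snapshot("scene"); D=ctrl.snapshot("side")
a=cv2.resize(D["color"][245:345,200:300],None,fx=4,fy=6)
b=cv2.resize(S["color"][200:300,390:490],None,fx=4,fy=6)
cv2.imwrite("pics/two2.png",cv2.cvtColor(np.hstack([a,b]),cv2.COLOR_RGB2BGR))
p=o["tool_pos"]
for q in ([*p[:2],.135],[*p[:2],.147],[*p[:2],.171],[*p[:2],.183]): print(((proj(D,q)-[200,245])*[4,6]).round(), ((proj(S,q)-[390,200])*[4,6]+[400,0]).round())
E
```

```text
{'clock': 10.0833, 'tool_pos': array([0.48725906, 0.23999571, 0.2886549 ]), 'orientation': array([-179.96637618,   -0.36143278,   17.29561366]), 'force': array([ 8.42543190e-03, -6.06322010e-01,  1.45994999e+01]), 'moment': array([-0.67339896,  0.14976587,  0.04279806])}
[211. 432.] [594. 428.]
[209. 403.] [598. 410.]
[205. 342.] [607. 372.]
[203. 312.] [611. 353.]
```

View pics/two2.png

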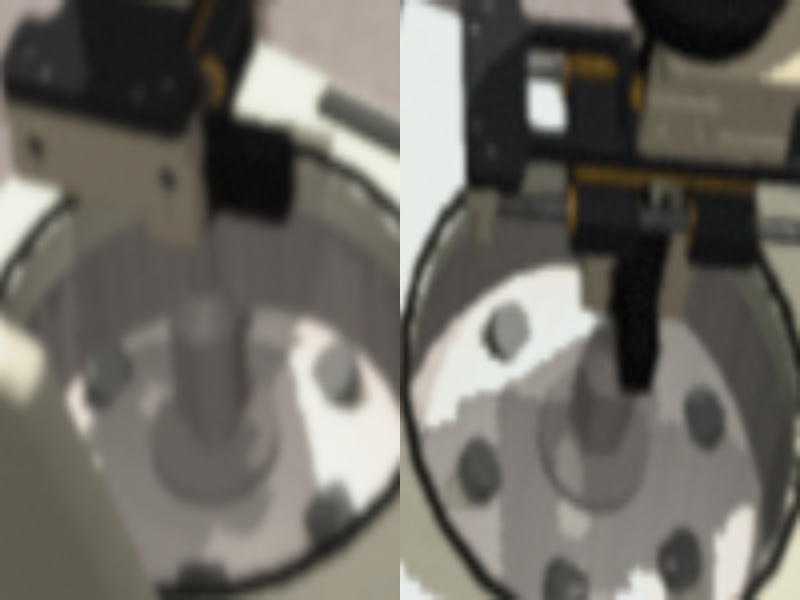

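{"method": "send_rows", "body": {
  "deltas": [
    [[0, 0, -0.01], 0],
    [[0, 0, -0.012], 0],
    [[0, 0, -0.012], 0],
    [[0, 0, -0.012], 0],
    [[0, 0, -0.012], 0]
  ]
}}

```text
clock: 10.6
tool_pos: [0.4851, 0.2392, 0.2943]
orientation: [180.0, 0.1, 17.2]
force: [-0.8, 0.4, -2.9]
opening: 0.0182
gripper_force: 30.0
```

```bash
python3 - <<'E'
from h import *
o=ctrl.get_obs(); print({k:v.round(4) for k,v in o.items() if k in("tool_pos","orientation","force","moment")})
plan([.4853,.2393,.2955],17.2)
E
```

```text
{'tool_pos': array([0.4851, 0.2392, 0.2943]), 'orientation': array([1.799848e+02, 6.520000e-02, 1.722750e+01]), 'force': array([-0.8469,  0.4048, -2.9098]), 'moment': array([-0.1265,  0.0814,  0.0086])}
[[np.float64(0.0003), np.float64(-0.0001), np.float64(-0.0015)], np.float64(0.0003)] [0.485 0.239 0.296] 17.2
```

{"method": "send_rows", "body": {
  "deltas": [
    [[-0.001, 0, 0.007], 0],
    [[-0.001, 0, 0.0085], 0],
    [[-0.003, 0, 0.009], 0],
    [[-0.001, 0.002, 0.009], 0.07],
    [[-0.001, -0.002, 0.009], 0]
  ]
}}

```text
clock: 11.02
tool_pos: [0.4851, 0.2405, 0.289]
orientation: [180.0, -0.1, 16.4]
force: [1.2, -4.2, 8.0]
opening: 0.0182
gripper_force: 30.1
```

{"method": "send_rows", "body": {
  "deltas": [
    [[-0.0015, 0.002, 0.001], 0.04],
    [[0, 0.004, 0.001], 0.1],
    [[0, 0, 0.001], 0.1],
    [[0, 0.004, 0.001], -0.1],
    [[-0.0015, 0.002, 0.001], -0.1]
  ]
}}

```text
clock: 11.43
tool_pos: [0.4851, 0.2394, 0.2889]
orientation: [-180.0, -0.3, 22.9]
force: [1.7, -1.2, 9.2]
opening: 0.0182
gripper_force: 30.0
```

{"method": "send_rows", "body": {
  "deltas": [
    [[0, 0, 0.001], 0.05],
    [[-0.001, 0, 0.001], 0.1],
    [[-0.002, 0.001, 0.001], 0.1],
    [[0, 0.001, 0.001], 0.1],
    [[-0.001, 0, 0.001], 0.1]
  ]
}}

```text
clock: 11.85
tool_pos: [0.4847, 0.2392, 0.2887]
orientation: [-180.0, -0.3, 13.6]
force: [0.9, -1.9, 13.2]
opening: 0.0182
gripper_force: 30.0
```

It does not drop under a centred press with a yaw wiggle, so this key is the too-small one. Returning it to its hole.

{"method": "send_rows", "body": {
  "deltas": [
    [[0, 0, -0.02], 0],
    [[0, 0, -0.04], 0.08],
    [[0, 0, -0.06], 0.16],
    [[0, 0, -0.07], 0.24],
    [[0, 0, -0.07], 0.3]
  ]
}}

```text
clock: 12.27
tool_pos: [0.4832, 0.2388, 0.3436]
orientation: [-179.9, -0.1, -13.8]
force: [-0.2, -0.1, -1.7]
opening: 0.0178
gripper_force: 30.0
```

```bash
python3 - <<'E'
from h import *
plan([.4977,-.1806,.340],-15.4)
E
```

```text
[[np.float64(0.068), np.float64(0.2406), np.float64(0.0021)], np.float64(0.0177)] [0.49  0.039 0.342] -15.4
[[np.float64(0.0747), np.float64(0.2386), np.float64(0.0021)], np.float64(-0.0)] [ 0.497 -0.161  0.34 ] -15.4
[[np.float64(0.0073), np.float64(0.0234), np.float64(0.0002)], np.float64(-0.0)] [ 0.498 -0.181  0.34 ] -15.4
```

{"method": "send_rows", "body": {
  "deltas": [
    [[0.068, 0.2406, 0], 0.018],
    [[0.068, 0.2406, 0], 0.018],
    [[0.068, 0.2406, 0], 0.018],
    [[0.068, 0.2406, 0], 0.018],
    [[0.068, 0.2406, 0], 0.018]
  ]
}}

```text
clock: 12.68
tool_pos: [0.4901, 0.0363, 0.3415]
orientation: [180.0, 0.0, -15.1]
force: [0.3, -0.5, -1.8]
opening: 0.0181
gripper_force: 30.0
```

{"method": "send_rows", "body": {
  "deltas": [
    [[0.0747, 0.2386, 0], 0],
    [[0.0747, 0.2386, 0], 0],
    [[0.0747, 0.2386, 0], 0],
    [[0.0747, 0.2386, 0], 0],
    [[0.0747, 0.2386, 0], 0]
  ]
}}

```text
clock: 13.1
tool_pos: [0.4984, -0.1638, 0.3414]
orientation: [180.0, 0.0, -15.1]
force: [0.7, 1.0, -1.7]
opening: 0.0182
gripper_force: 30.0
```

```bash
python3 - <<'E'
from h import *
plan([.4977,-.1806,.340],-15.4)
E
```

```text
[[np.float64(0.0047), np.float64(0.0205), np.float64(0.0018)], np.float64(0.0034)] [ 0.498 -0.181  0.34 ] -15.4
```

{"method": "send_rows", "body": {
  "deltas": [
    [[0.006, 0.021, 0], 0],
    [[0.006, 0.021, 0.05], 0],
    [[0.006, 0.021, 0.1], 0],
    [[0.006, 0.021, 0.15], 0],
    [[0.006, 0.021, 0.19], 0]
  ]
}}

```text
clock: 13.52
tool_pos: [0.4976, -0.1789, 0.1868]
orientation: [-180.0, 0.1, -15.1]
force: [0.8, 0.9, -2.6]
opening: 0.0178
gripper_force: 30.0
```

{"method": "send_rows", "body": {
  "deltas": [
    [[0, 0, 0.02], 0],
    [[0, 0, 0.03], 0],
    [[0, 0, 0.035], 0],
    [[0, 0, 0.037], 0],
    [[0, 0, 0.037], 0]
  ]
}}

```text
clock: 13.93
tool_pos: [0.5, -0.1787, 0.1613]
orientation: [-180.0, -0.1, -15.0]
force: [0.2, -0.1, -2.2]
opening: 0.0186
gripper_force: 30.0
```

{"method": "send_rows", "body": {
  "deltas": [
    [[0, 0, 0.002], 0],
    [[0, 0, 0.004], 0],
    [[0, 0, 0.006], 0],
    [[0, 0, 0.007], 0],
    [[0, 0, 0.007], 0]
  ]
}}

```text
clock: 14.35
tool_pos: [0.4993, -0.1788, 0.155]
orientation: [-180.0, -0.0, -15.1]
force: [0.5, -0.6, -1.8]
opening: 0.0174
gripper_force: 30.0
```

{"method": "send_rows", "body": {
  "deltas": [
    [[0, 0, 0.001], 0],
    [[0, 0, 0.002], 0],
    [[0, 0, 0.003], 0],
    [[0, 0, 0.003], 0],
    [[0, 0, 0.003], 0]
  ]
}}

```text
clock: 14.77
tool_pos: [0.4998, -0.1789, 0.153]
orientation: [180.0, -0.1, -15.0]
force: [-0.2, 0.9, 4.1]
opening: 0.0183
gripper_force: 30.0
```

{"method": "send_rows", "body": {
  "deltas": [
    [[0, 0, 0], 0],
    [[0, 0, 0], 0],
    [[0, 0, 0], 0],
    [[0, 0, -0.002], 0],
    [[0, 0, -0.005], 0]
  ],
  "gripper": 0.5
}}

```text
clock: 15.18
tool_pos: [0.499, -0.1787, 0.1563]
orientation: [180.0, 0.1, -15.1]
force: [0.7, 0.4, -0.4]
opening: 0.042
gripper_force: 0.0
```

{"method": "send_rows", "body": {
  "deltas": [
    [[0, 0, -0.045], 0],
    [[0, 0, -0.09], 0],
    [[0, 0, -0.13], 0],
    [[0, 0, -0.17], 0],
    [[-0.02, 0.06, -0.18], -0.08]
  ]
}}

```text
clock: 15.6
tool_pos: [0.4824, -0.2094, 0.3047]
orientation: [180.0, -0.5, -8.4]
force: [1.7, -1.1, 1.3]
opening: 0.0441
gripper_force: 0.0
```

{"method": "send_rows", "body": {
  "deltas": [
    [[0, 0.03, 0], -0.06],
    [[0, 0.03, 0], -0.06],
    [[0, 0.03, 0], -0.06],
    [[0, 0.03, 0], -0.06],
    [[0, 0.03, 0], -0.06]
  ]
}}

```text
clock: 16.02
tool_pos: [0.4747, -0.2343, 0.2984]
orientation: [-180.0, 0.0, -3.0]
force: [-0.1, 0.1, 0.2]
opening: 0.0435
gripper_force: 0.0
```

```bash
cat > bars.py <<'E'
from h import *
w=ctrl.snapshot("wrist"); save(w,"w3"); g=cv2.cvtColor(w["color"],cv2.COLOR_RGB2GRAY)
o=ctrl.get_obs();print(o["tool_pos"],o["orientation"][2],o["clock"])
m=((g<60)).astype(np.uint8); m[282:]=0; m[:120]=0
m=cv2.morphologyEx(m,cv2.MORPH_OPEN,np.ones((5,5)))
n,l,st,ce=cv2.connectedComponentsWithStats(m)
for i in range(1,n):
    if st[i,4]<800: continue
    pts=np.argwhere(l==i)[:,::-1]
    b=cv2.boxPoints(cv2.minAreaRect(pts.astype(np.float32)))
    P=np.array([atz(w,q,.112) for q in b])
    e=[np.linalg.norm(P[1]-P[0]),np.linalg.norm(P[2]-P[1])]; v=P[1]-P[0] if e[0]>e[1] else P[2]-P[1]; print(st[i],P.mean(0).round(4),np.round(e,4),np.degrees(np.arctan2(v[1],v[0])).round(1))
E
python3 bars.py
```

```text
[ 0.47470824 -0.23418667  0.29838952] -2.9561697331706625 16.0667
[ 213  128   48  133 3936] [ 0.4978 -0.1809  0.112 ] [0.0904 0.0206] -15.0
[ 339  138   32  132 3504] [ 0.4872 -0.2593  0.112 ] [0.0183 0.0898] -179.1
[ 435  147  160  135 6638] [ 0.4741 -0.3677  0.112 ] [0.0929 0.1038] -92.9
[  44  265  160   17 2540] [ 0.448  -0.0957  0.112 ] [0.0121 0.1118] -93.0
```

View pics/w3.png

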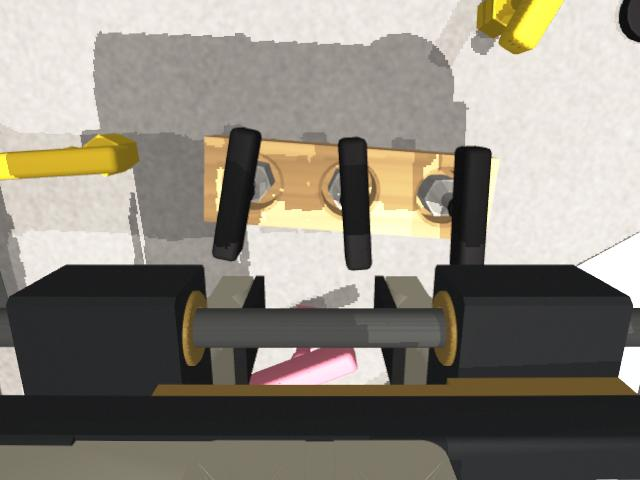

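Key C stands back in its hole, with its bar at (235,195). B's bar runs from (352,140) to (358,268). Grasping B at (.487,-.2585) with yaw 1.

```bash
python3 -c "
from h import *
plan([.4872,-.2587,.151],0.9)"
```

```text
[[np.float64(0.0172), np.float64(0.0298), np.float64(0.1842)], np.float64(-0.0428)] [ 0.487 -0.259  0.151] 0.9
```

{"method": "send_rows", "body": {
  "deltas": [
    [[0.0172, 0.0298, 0], -0.043],
    [[0.0172, 0.0298, 0.05], -0.043],
    [[0.0172, 0.0298, 0.1], -0.043],
    [[0.0172, 0.0298, 0.15], -0.043],
    [[0.0172, 0.0298, 0.184], -0.043]
  ]
}}

```text
clock: 16.48
tool_pos: [0.4858, -0.2583, 0.148]
orientation: [-179.9, 0.2, 0.9]
force: [0.8, 1.1, -1.1]
opening: 0.0441
gripper_force: 0.0
```

{"method": "send_rows", "body": {
  "deltas": [
    [[0, 0, 0], 0],
    [[0, 0, 0], 0],
    [[0, 0, 0], 0],
    [[0, 0, 0], 0],
    [[0, 0, 0], 0]
  ],
  "gripper": 0
}}

```text
clock: 16.9
tool_pos: [0.4885, -0.2594, 0.1538]
orientation: [179.9, -0.2, 1.0]
force: [0.2, -0.4, 1.9]
opening: 0.0173
gripper_force: 30.0
```

{"method": "send_rows", "body": {
  "deltas": [
    [[0, 0, 0], 0],
    [[0, 0, -0.05], 0],
    [[0, 0, -0.1], 0],
    [[0, 0, -0.15], 0],
    [[0, 0, -0.2], 0]
  ]
}}

```text
clock: 17.32
tool_pos: [0.4864, -0.2591, 0.314]
orientation: [-180.0, -0.0, 0.9]
force: [1.5, -0.2, -3.3]
opening: 0.0176
gripper_force: 30.0
```

```bash
python3 -c "
from h import *
plan([.4853,.2393,.335],17.2)"
```

```text
[[np.float64(0.0034), np.float64(-0.2498), np.float64(-0.0105)], np.float64(-0.181)] [ 0.486 -0.059  0.322] 17.2
[[np.float64(0.0733), np.float64(-0.2388), np.float64(-0.0105)], np.float64(-0.0)] [0.486 0.141 0.331] 17.2
[[np.float64(0.0362), np.float64(-0.118), np.float64(-0.0052)], np.float64(-0.0)] [0.485 0.239 0.335] 17.2
```

{"method": "send_rows", "body": {
  "deltas": [
    [[0.0034, -0.2498, -0.035], -0.181],
    [[0.0034, -0.2498, -0.035], -0.181],
    [[0.0034, -0.2498, -0.035], -0.181],
    [[0.0034, -0.2498, -0.035], -0.181],
    [[0.0034, -0.2498, -0.035], -0.181]
  ]
}}

```text
clock: 17.73
tool_pos: [0.4858, -0.0574, 0.3407]
orientation: [-180.0, -0.1, 17.2]
force: [1.2, 1.0, -1.5]
opening: 0.0183
gripper_force: 30.0
```

{"method": "send_rows", "body": {
  "deltas": [
    [[0.0733, -0.2388, 0], 0],
    [[0.0733, -0.2388, 0], 0],
    [[0.0733, -0.2388, 0], 0],
    [[0.0733, -0.2388, 0], 0],
    [[0.0733, -0.2388, 0], 0]
  ]
}}

```text
clock: 18.15
tool_pos: [0.4853, 0.143, 0.3403]
orientation: [-179.9, -0.1, 17.3]
force: [0.8, -0.6, -1.9]
opening: 0.0178
gripper_force: 30.0
```

{"method": "send_rows", "body": {
  "deltas": [
    [[0.0362, -0.118, 0], 0],
    [[0.0362, -0.118, 0], 0],
    [[0.0362, -0.118, 0], 0],
    [[0.0362, -0.118, 0], 0],
    [[0.0362, -0.118, 0], 0]
  ]
}}

```text
clock: 18.57
tool_pos: [0.4853, 0.2399, 0.3394]
orientation: [-180.0, 0.0, 17.3]
force: [-0.1, 0.1, -1.0]
opening: 0.0177
gripper_force: 30.0
```

```bash
python3 -c "
from h import *
print(ctrl.get_obs()['tool_pos'])
plan([.4853,.2393,.303],17.2)"
```

```text
[0.48531509 0.23990834 0.33944594]
[[np.float64(-0.0002), np.float64(0.0007), np.float64(0.0456)], np.float64(0.0012)] [0.485 0.239 0.303] 17.2
```

{"method": "send_rows", "body": {
  "deltas": [
    [[0, 0.0005, 0.02], 0],
    [[0, 0.0005, 0.035], 0],
    [[0, 0.0005, 0.045], 0],
    [[0, 0.0005, 0.05], 0],
    [[0, 0.0005, 0.053], 0]
  ]
}}

```text
clock: 18.98
tool_pos: [0.4859, 0.2379, 0.297]
orientation: [180.0, 0.0, 17.2]
force: [0.5, 0.1, -0.9]
opening: 0.0184
gripper_force: 30.0
```

{"method": "send_rows", "body": {
  "deltas": [
    [[0, 0, 0.002], 0],
    [[0, 0, 0.004], 0],
    [[0, 0, 0.006], 0],
    [[0, 0, 0.008], 0],
    [[0, 0, 0.01], 0]
  ]
}}

```text
clock: 19.4
tool_pos: [0.486, 0.2389, 0.2892]
orientation: [-180.0, -0.0, 17.2]
force: [-0.2, 0.5, -2.3]
opening: 0.0177
gripper_force: 30.0
```

{"method": "send_rows", "body": {
  "deltas": [
    [[0, 0, 0.001], 0],
    [[0, 0, 0.002], 0],
    [[0, 0, 0.003], 0],
    [[0, 0, 0.004], 0],
    [[0, 0, 0.004], 0]
  ]
}}

```text
clock: 19.82
tool_pos: [0.486, 0.2389, 0.2858]
orientation: [-180.0, -0.0, 17.2]
force: [0.8, -0.3, -1.0]
opening: 0.0181
gripper_force: 30.0
```

Already lower than the first key, with no force. Continuing down.

{"method": "send_rows", "body": {
  "deltas": [
    [[0, 0, 0.002], 0],
    [[0, 0, 0.004], 0],
    [[0, 0, 0.005], 0],
    [[0, 0, 0.006], 0],
    [[0, 0, 0.006], 0]
  ]
}}

```text
clock: 20.23
tool_pos: [0.486, 0.2389, 0.2809]
orientation: [-180.0, -0.0, 17.2]
force: [1.0, 1.2, -2.3]
opening: 0.0179
gripper_force: 30.0
```

{"method": "send_rows", "body": {
  "deltas": [
    [[0, 0, 0.001], 0],
    [[0, 0, 0.002], 0],
    [[0, 0, 0.003], 0],
    [[0, 0, 0.003], 0],
    [[0, 0, 0.003], 0]
  ]
}}

```text
clock: 20.65
tool_pos: [0.486, 0.2389, 0.2788]
orientation: [-180.0, -0.0, 17.2]
force: [0.3, 0.9, 0.0]
opening: 0.0176
gripper_force: 30.0
```

{"method": "send_rows", "body": {
  "deltas": [
    [[0, 0, 0.001], 0],
    [[0, 0, 0.002], 0],
    [[0, 0, 0.002], 0],
    [[0, 0, 0.002], 0],
    [[0, 0, 0.002], 0]
  ]
}}

```text
clock: 21.07
tool_pos: [0.4865, 0.239, 0.2787]
orientation: [-180.0, -0.1, 17.2]
force: [-1.2, 0.5, 9.4]
opening: 0.0179
gripper_force: 30.0
```

```bash
python3 -c "
from h import *
o=ctrl.get_obs();print(o['tool_pos'],o['force'],o['moment'])"
```

```text
[0.48650617 0.2389896  0.27866944] [-1.189952    0.52563583  9.38364207] [-0.27728621  0.70503799  0.04008576]
```

{"method": "send_rows", "body": {
  "deltas": [
    [[0, 0, 0], 0.05],
    [[0, 0, 0], 0.1],
    [[0, 0, 0], 0.15],
    [[0, 0, 0], 0.2],
    [[0, 0, 0], 0.2]
  ]
}}

```text
clock: 21.48
tool_pos: [0.4867, 0.2391, 0.2787]
orientation: [-179.9, -0.2, -1.0]
force: [0.0, -0.4, 7.3]
opening: 0.0181
gripper_force: 30.0
```

```bash
python3 -c "
from h import *
o=ctrl.get_obs();print(o['tool_pos'],o['force'],o['moment'])"
```

```text
[0.48673376 0.23911209 0.27865669] [ 3.83108821e-03 -3.99086272e-01  7.27145833e+00] [-0.16570423  0.22006363  0.14093612]
```

{"method": "send_rows", "body": {
  "deltas": [
    [[0, 0, 0], 0.05],
    [[0, 0, 0], 0.1],
    [[0, 0, 0], 0.15],
    [[0, 0, 0], 0.2],
    [[0, 0, 0], 0.25]
  ]
}}

```text
clock: 21.9
tool_pos: [0.4866, 0.2388, 0.2786]
orientation: [-179.9, -0.1, -23.5]
force: [-0.9, -1.0, 7.7]
opening: 0.0183
gripper_force: 30.1
```

```bash
python3 -c "
from h import *
o=ctrl.get_obs();print(o['tool_pos'],o['force'],o['moment'])"
```

```text
[0.48663808 0.23875931 0.27864634] [-0.9121855  -0.99404819  7.67988476] [-0.82288837  0.3241342   0.28313884]
```

{"method": "send_rows", "body": {
  "deltas": [
    [[0, 0, 0], 0.05],
    [[0, 0, 0], 0.1],
    [[0, 0, 0], 0.15],
    [[0, 0, 0], 0.2],
    [[0, 0, 0], 0.25]
  ]
}}

```text
clock: 22.32
tool_pos: [0.4865, 0.2385, 0.2787]
orientation: [-179.9, -0.1, -46.0]
force: [-2.1, -1.3, 8.7]
opening: 0.0181
gripper_force: 30.2
```

```bash
python3 -c "
from h import *
o=ctrl.get_obs();print(o['tool_pos'],o['force'],o['moment'])"
```

```text
[0.48646316 0.23846026 0.27865834] [-2.06296237 -1.29677254  8.66452017] [-1.0368123   0.67398845  0.33621341]
```

{"method": "send_rows", "body": {
  "deltas": [
    [[0, 0, 0], 0.02],
    [[0, 0, 0], 0.04],
    [[0, 0, 0], 0.06],
    [[0, 0, 0], 0.08],
    [[0, 0, 0], 0.08]
  ]
}}

```text
clock: 22.73
tool_pos: [0.4864, 0.2384, 0.2787]
orientation: [-179.9, -0.1, -53.0]
force: [-1.4, -2.5, 9.1]
opening: 0.0181
gripper_force: 30.0
```

```bash
python3 -c "
from h import *
o=ctrl.get_obs();print(o['orientation'],o['force'],o['moment'])"
```

```text
[-1.79931072e+02 -7.70320297e-02 -5.30461846e+01] [-1.39223725 -2.45618761  9.10764544] [-1.04633782  0.74719558  0.23351561]
```

{"method": "send_rows", "body": {
  "deltas": [
    [[0, 0, 0], 0.02],
    [[0, 0, 0], 0.04],
    [[0, 0, 0], 0.06],
    [[0, 0, 0], 0.06],
    [[0, 0, 0], 0.06]
  ]
}}

```text
clock: 23.15
tool_pos: [0.4863, 0.2385, 0.2787]
orientation: [-179.9, -0.1, -58.4]
force: [-2.5, -2.5, 10.4]
opening: 0.0179
gripper_force: 30.0
```

```bash
python3 -c "
from h import *
o=ctrl.get_obs();print(o['orientation'],o['force'],o['moment'])"
```

```text
[-1.79924649e+02 -6.00446833e-02 -5.83689055e+01] [-2.50788972 -2.52322769 10.4073988 ] [-0.90654071  0.87680546  0.05686004]
```

{"method": "send_rows", "body": {
  "deltas": [
    [[0, 0, 0], 0.05],
    [[0, 0, 0], 0.1],
    [[0, 0, 0], 0.14],
    [[0, 0, 0], 0.14],
    [[0, 0, 0], 0.14]
  ]
}}

```text
clock: 23.57
tool_pos: [0.4861, 0.2384, 0.2786]
orientation: [-179.9, -0.0, -71.0]
force: [-3.5, -2.7, 10.3]
opening: 0.0182
gripper_force: 30.0
```

```bash
python3 -c "
from h import *
o=ctrl.get_obs();print(o['orientation'],o['force'],o['moment'])"
```

```text
[-1.79938926e+02 -3.49834924e-02 -7.09883745e+01] [-3.50442177 -2.67332293 10.31090395] [-0.8174565   1.39590012 -0.02846084]
```

{"method": "send_rows", "body": {
  "deltas": [
    [[0, 0, 0], 0.05],
    [[0, 0, 0], 0.1],
    [[0, 0, 0], 0.14],
    [[0, 0, 0], 0.14],
    [[0, 0, 0], 0.14]
  ]
}}

```text
clock: 23.98
tool_pos: [0.4862, 0.2386, 0.2787]
orientation: [-179.9, 0.0, -83.6]
force: [-2.0, -1.8, 10.5]
opening: 0.0181
gripper_force: 30.0
```

```bash
python3 -c "
from h import *
o=ctrl.get_obs();print(o['orientation'],o['force'],o['moment'],o['joint_pos'])"
```

```text
[-1.79913321e+02  4.80583009e-04 -8.35918642e+01] [-1.95423142 -1.81209283 10.47993722] [-0.57396401  1.13572763 -0.04260601] [ 4.69116456e+01  8.51496581e+00 -1.74344619e+01  6.22383695e-02
 -6.39843658e+01 -4.05307766e+01]
```

It has turned 100° without a stop, so B is the too-large one. Returning it to the rack.

{"method": "send_rows", "body": {
  "deltas": [
    [[0, 0, -0.025], 0],
    [[0, 0, -0.06], -0.08],
    [[0, 0, -0.08], -0.16],
    [[0, 0, -0.08], -0.24],
    [[0, 0, -0.08], -0.32]
  ]
}}

```text
clock: 24.4
tool_pos: [0.4859, 0.2389, 0.3421]
orientation: [-179.9, 0.0, -54.6]
force: [0.6, 0.7, -2.0]
opening: 0.0178
gripper_force: 30.0
```

```bash
python3 -c "
from h import *
plan([.4872,-.259,.34],0.9)"
```

```text
[[np.float64(0.2041), np.float64(0.1443), np.float64(0.001)], np.float64(-0.3889)] [0.486 0.039 0.341] -19.6
[[np.float64(0.0844), np.float64(0.2353), np.float64(0.001)], np.float64(-0.2277)] [ 0.487 -0.161  0.34 ] 0.9
[[np.float64(-0.0016), np.float64(0.1224), np.float64(0.0005)], np.float64(-0.0)] [ 0.487 -0.259  0.34 ] 0.9
```

{"method": "send_rows", "body": {
  "deltas": [
    [[0.2041, 0.1443, 0], -0.389],
    [[0.2041, 0.1443, 0], -0.389],
    [[0.2041, 0.1443, 0], -0.389],
    [[0.2041, 0.1443, 0], -0.389],
    [[0.2041, 0.1443, 0], -0.389]
  ]
}}

```text
clock: 24.82
tool_pos: [0.4845, 0.041, 0.3408]
orientation: [180.0, 0.0, -20.8]
force: [0.6, -0.7, -1.9]
opening: 0.0179
gripper_force: 30.0
```

{"method": "send_rows", "body": {
  "deltas": [
    [[0.0844, 0.2353, 0], -0.228],
    [[0.0844, 0.2353, 0], -0.228],
    [[0.0844, 0.2353, 0], -0.228],
    [[0.0844, 0.2353, 0], -0.228],
    [[0.0844, 0.2353, 0], -0.228]
  ]
}}

```text
clock: 25.23
tool_pos: [0.4799, -0.1507, 0.341]
orientation: [-180.0, 0.0, -0.4]
force: [1.2, -0.7, -2.1]
opening: 0.0179
gripper_force: 30.0
```

{"method": "send_rows", "body": {
  "deltas": [
    [[-0.0016, 0.1224, 0], 0],
    [[-0.0016, 0.1224, 0], 0],
    [[-0.0016, 0.1224, 0], 0],
    [[-0.0016, 0.1224, 0], 0],
    [[-0.0016, 0.1224, 0], 0]
  ]
}}

```text
clock: 25.65
tool_pos: [0.4778, -0.248, 0.3402]
orientation: [-180.0, 0.1, -0.8]
force: [0.2, 0.6, -2.1]
opening: 0.0177
gripper_force: 30.0
```

```bash
python3 -c "
from h import *
plan([.4872,-.259,.16],0.9)"
```

```text
[[np.float64(0.012), np.float64(0.0136), np.float64(0.2253)], np.float64(-0.0186)] [ 0.487 -0.259  0.16 ] 0.9
```

{"method": "send_rows", "body": {
  "deltas": [
    [[0.012, 0.0136, 0], -0.019],
    [[0.012, 0.0136, 0.04], -0.019],
    [[0.012, 0.0136, 0.08], -0.019],
    [[0.012, 0.0136, 0.12], -0.019],
    [[0.012, 0.0136, 0.16], -0.019]
  ]
}}

```text
clock: 26.07
tool_pos: [0.4878, -0.2568, 0.212]
orientation: [-180.0, -0.0, 1.2]
force: [0.5, 0.4, -2.4]
opening: 0.0183
gripper_force: 30.0
```

{"method": "send_rows", "body": {
  "deltas": [
    [[0, 0, 0.03], 0],
    [[0, 0, 0.05], 0],
    [[0, 0, 0.062], 0],
    [[0, 0, 0.067], 0],
    [[0, 0, 0.07], 0]
  ]
}}

```text
clock: 26.48
tool_pos: [0.4882, -0.2575, 0.1571]
orientation: [180.0, 0.0, 1.2]
force: [-0.6, -0.6, -1.3]
opening: 0.0182
gripper_force: 30.0
```

{"method": "send_rows", "body": {
  "deltas": [
    [[0, 0, 0.001], 0],
    [[0, 0, 0.002], 0],
    [[0, 0, 0.003], 0],
    [[0, 0, 0.004], 0],
    [[0, 0, 0.004], 0]
  ]
}}

```text
clock: 26.9
tool_pos: [0.488, -0.2581, 0.1543]
orientation: [180.0, -0.0, 1.1]
force: [-0.9, 0.1, -2.5]
opening: 0.018
gripper_force: 30.0
```

{"method": "send_rows", "body": {
  "deltas": [
    [[0, 0, 0.001], 0],
    [[0, 0, 0.002], 0],
    [[0, 0, 0.002], 0],
    [[0, 0, 0.002], 0],
    [[0, 0, 0.002], 0]
  ]
}}

```text
clock: 27.32
tool_pos: [0.4884, -0.2583, 0.1538]
orientation: [179.9, -0.1, 1.1]
force: [-2.2, 1.0, 9.3]
opening: 0.0175
gripper_force: 30.0
```

{"method": "send_rows", "body": {
  "deltas": [
    [[0, 0, 0], 0],
    [[0, 0, 0], 0],
    [[0, 0, 0], 0],
    [[0, 0, -0.002], 0],
    [[0, 0, -0.005], 0]
  ],
  "gripper": 0.5
}}

```text
clock: 27.73
tool_pos: [0.4877, -0.258, 0.1561]
orientation: [-180.0, 0.0, 1.1]
force: [-0.3, -1.5, 0.5]
opening: 0.0423
gripper_force: 0.0
```

{"method": "send_rows", "body": {
  "deltas": [
    [[0, 0, -0.045], 0],
    [[0, 0, -0.09], 0],
    [[0, 0, -0.13], 0],
    [[0, 0, -0.17], 0],
    [[-0.02, 0.05, -0.18], 0]
  ]
}}

```text
clock: 28.15
tool_pos: [0.4771, -0.2941, 0.3063]
orientation: [179.8, -0.5, 1.4]
force: [1.4, -1.4, 0.6]
opening: 0.0438
gripper_force: 0.0
```

{"method": "send_rows", "body": {
  "deltas": [
    [[0, 0.03, 0], 0],
    [[0, 0.03, 0], 0],
    [[0, 0.03, 0], 0],
    [[0, 0.03, 0], 0],
    [[0, 0.03, 0], 0]
  ]
}}

```text
clock: 28.57
tool_pos: [0.4738, -0.3198, 0.2996]
orientation: [-180.0, 0.0, 1.1]
force: [-0.2, 0.1, 0.5]
opening: 0.0437
gripper_force: 0.0
```

```bash
python3 bars.py
```

```text
[ 0.47386538 -0.31970732  0.29959414] 1.1294523070249758 28.6167
[  87  120   57  131 5048] [ 0.4975 -0.1844  0.112 ] [0.0912 0.0279] -14.9
[ 212  139   37  131 3992] [ 0.486  -0.2613  0.112 ] [0.0218 0.0896] -177.9
[ 332  154   32  128 3362] [ 0.478 -0.339  0.112] [0.0891 0.0184] -1.4
[  43  265  161   17 2587] [ 0.4368 -0.1825  0.112 ] [0.113 0.012] -88.9
[ 435  265  160   17 2441] [ 0.4419 -0.459   0.112 ] [0.012  0.1122] -89.0
```

```bash
python3 -c "
from h import *
plan([.4778,-.3383,.151],-1.4)"
```

```text
[[np.float64(0.0045), np.float64(0.0233), np.float64(0.1857)], np.float64(0.0281)] [ 0.478 -0.338  0.151] -1.4
```

{"method": "send_rows", "body": {
  "deltas": [
    [[0.0045, 0.0233, 0], 0.028],
    [[0.0045, 0.0233, 0.05], 0.028],
    [[0.0045, 0.0233, 0.1], 0.028],
    [[0.0045, 0.0233, 0.15], 0.028],
    [[0.0045, 0.0233, 0.186], 0.028]
  ]
}}

```text
clock: 29.03
tool_pos: [0.4767, -0.3377, 0.148]
orientation: [-179.9, 0.1, -1.4]
force: [0.6, 0.7, 0.3]
opening: 0.0438
gripper_force: 0.0
```

{"method": "send_rows", "body": {
  "deltas": [
    [[0, 0, 0], 0],
    [[0, 0, 0], 0],
    [[0, 0, 0], 0],
    [[0, 0, 0], 0],
    [[0, 0, 0], 0]
  ],
  "gripper": 0
}}

```text
clock: 29.45
tool_pos: [0.4792, -0.3392, 0.1536]
orientation: [179.9, -0.2, -1.4]
force: [0.5, 1.7, 5.1]
opening: 0.0179
gripper_force: 30.0
```

{"method": "send_rows", "body": {
  "deltas": [
    [[0, 0, 0], 0],
    [[0, 0, -0.05], 0],
    [[0, 0, -0.1], 0],
    [[0, 0, -0.15], 0],
    [[0, 0, -0.2], 0]
  ]
}}

```text
clock: 29.87
tool_pos: [0.4773, -0.3387, 0.3139]
orientation: [180.0, -0.1, -1.4]
force: [1.0, 0.8, -2.2]
opening: 0.0178
gripper_force: 30.0
```

```bash
python3 -c "
from h import *
plan([.435,.2115,.343],-15.4)"
```

```text
[[np.float64(-0.0254), np.float64(-0.2484), np.float64(-0.0132)], np.float64(0.1552)] [ 0.462 -0.14   0.324] -15.4
[[np.float64(-0.0845), np.float64(-0.2349), np.float64(-0.0132)], np.float64(-0.0)] [0.447 0.06  0.335] -15.4
[[np.float64(-0.0645), np.float64(-0.1793), np.float64(-0.01)], np.float64(-0.0)] [0.435 0.212 0.343] -15.4
```

{"method": "send_rows", "body": {
  "deltas": [
    [[-0.0254, -0.2484, -0.035], 0.155],
    [[-0.0254, -0.2484, -0.035], 0.155],
    [[-0.0254, -0.2484, -0.035], 0.155],
    [[-0.0254, -0.2484, -0.035], 0.155],
    [[-0.0254, -0.2484, -0.035], 0.155]
  ]
}}

```text
clock: 30.28
tool_pos: [0.4615, -0.1385, 0.3402]
orientation: [-180.0, -0.1, -15.4]
force: [1.8, 1.1, -0.9]
opening: 0.0179
gripper_force: 30.0
```

{"method": "send_rows", "body": {
  "deltas": [
    [[-0.0845, -0.2349, 0], 0],
    [[-0.0845, -0.2349, 0], 0],
    [[-0.0845, -0.2349, 0], 0],
    [[-0.0845, -0.2349, 0], 0],
    [[-0.0845, -0.2349, 0], 0]
  ]
}}

```text
clock: 30.7
tool_pos: [0.4461, 0.0615, 0.3402]
orientation: [-179.9, -0.1, -15.3]
force: [0.3, 0.0, -2.2]
opening: 0.0179
gripper_force: 30.0
```

{"method": "send_rows", "body": {
  "deltas": [
    [[-0.0645, -0.1793, 0], 0],
    [[-0.0645, -0.1793, 0], 0],
    [[-0.0645, -0.1793, 0], 0],
    [[-0.0645, -0.1793, 0], 0],
    [[-0.0645, -0.1793, 0], 0]
  ]
}}

```text
clock: 31.12
tool_pos: [0.435, 0.2154, 0.3396]
orientation: [-179.9, -0.0, -15.2]
force: [-0.0, -0.2, -1.7]
opening: 0.0183
gripper_force: 30.0
```

```bash
python3 - <<'E'
from h import *
w=ctrl.snapshot("wrist"); o=ctrl.get_obs(); print(o["tool_pos"],o["orientation"][2])
N=600; c=np.array([.4855,.237]); mp=np.zeros((N,N,2),np.float32)
for i in range(N):
    for j in range(N):
        mp[i,j]=proj(w,[c[0]+(j-N/2)*1e-4,c[1]-(i-N/2)*1e-4,.144])
im=cv2.cvtColor(cv2.remap(w["color"],mp,None,cv2.INTER_CUBIC),cv2.COLOR_RGB2BGR)
cv2.imwrite("pics/nut2.png",im)
E
```

```text
[0.43487725 0.21340524 0.33944194] -15.186200751230944
```

View pics/nut2.png

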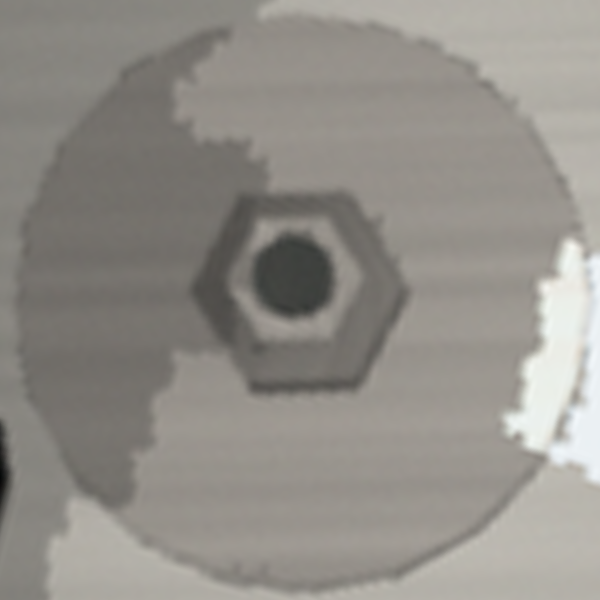

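The nut now shows flats at 0° mod 60, with bottom edge (250,388) to (360,388), so the key must go on at yaw +30. Its centre is unchanged.

```bash
python3 -c "
from h import *
plan([.486,.239,.3395],30)
plan([.486,.239,.297],30,[.486,.239,.3395],30)"
```

```text
[[np.float64(0.0533), np.float64(-0.0476), np.float64(-0.0001)], np.float64(-0.3889)] [0.486 0.239 0.34 ] 19.8
[[np.float64(0.0), np.float64(0.0), np.float64(-0.0)], np.float64(-0.1132)] [0.486 0.239 0.34 ] 30.0
[[np.float64(0.0), np.float64(0.0), np.float64(0.0531)], np.float64(0.0)] [0.486 0.239 0.297] 30
```

{"method": "send_rows", "body": {
  "deltas": [
    [[0.0533, -0.0476, 0], -0.389],
    [[0.0533, -0.0476, 0], -0.389],
    [[0.0533, -0.0476, 0], -0.389],
    [[0.0533, -0.0476, 0], -0.389],
    [[0.0533, -0.0476, 0], -0.389]
  ]
}}

```text
clock: 31.58
tool_pos: [0.4868, 0.2356, 0.3392]
orientation: [-180.0, 0.0, 19.9]
force: [-0.0, 0.1, -0.8]
opening: 0.0179
gripper_force: 30.0
```

{"method": "send_rows", "body": {
  "deltas": [
    [[0, 0, 0], -0.11],
    [[0, 0, 0], -0.11],
    [[0, 0, 0.01], -0.11],
    [[0, 0, 0.02], -0.11],
    [[0, 0, 0.02], -0.11]
  ]
}}

```text
clock: 32.0
tool_pos: [0.4858, 0.2356, 0.3211]
orientation: [-180.0, 0.2, 29.4]
force: [-0.1, -0.7, -2.0]
opening: 0.0179
gripper_force: 30.0
```

```bash
python3 -c "
from h import *
print(ctrl.get_obs()['tool_pos'])
plan([.486,.239,.297],30)"
```

```text
[0.48578203 0.23555465 0.32107801]
[[np.float64(0.0023), np.float64(-0.0036), np.float64(0.0301)], np.float64(-0.0071)] [0.486 0.239 0.297] 30.0
```

{"method": "send_rows", "body": {
  "deltas": [
    [[0.002, -0.0037, 0.01], -0.007],
    [[0.002, -0.0037, 0.02], -0.007],
    [[0.002, -0.0037, 0.028], -0.007],
    [[0.002, -0.0037, 0.028], -0.007],
    [[0.002, -0.0037, 0.028], -0.007]
  ]
}}

```text
clock: 32.42
tool_pos: [0.4864, 0.2399, 0.3]
orientation: [180.0, 0.1, 30.2]
force: [-0.1, 0.1, -1.5]
opening: 0.0178
gripper_force: 30.0
```

{"method": "send_rows", "body": {
  "deltas": [
    [[0, 0, 0.002], 0],
    [[0, 0, 0.004], 0],
    [[0, 0, 0.006], 0],
    [[0, 0, 0.008], 0],
    [[0, 0, 0.008], 0]
  ]
}}

```text
clock: 32.83
tool_pos: [0.4865, 0.2399, 0.294]
orientation: [-180.0, 0.0, 30.2]
force: [0.3, 0.3, -1.1]
opening: 0.018
gripper_force: 30.0
```

{"method": "send_rows", "body": {
  "deltas": [
    [[0, 0, 0.001], 0],
    [[0, 0, 0.002], 0],
    [[0, 0, 0.003], 0],
    [[0, 0, 0.004], 0],
    [[0, 0, 0.004], 0]
  ]
}}

```text
clock: 33.25
tool_pos: [0.4865, 0.2399, 0.2909]
orientation: [180.0, 0.0, 30.2]
force: [0.3, -0.1, -1.3]
opening: 0.0179
gripper_force: 30.0
```

{"method": "send_rows", "body": {
  "deltas": [
    [[-0.0003, 0.001, 0.001], 0],
    [[-0.0003, 0.001, 0.002], 0],
    [[-0.0003, 0.001, 0.003], 0],
    [[-0.0003, 0.001, 0.004], 0],
    [[-0.0003, 0.001, 0.004], 0]
  ]
}}

```text
clock: 33.67
tool_pos: [0.4867, 0.2391, 0.2877]
orientation: [180.0, 0.0, 30.2]
force: [-0.3, -0.9, -2.6]
opening: 0.0181
gripper_force: 30.0
```

{"method": "send_rows", "body": {
  "deltas": [
    [[0, 0, 0.001], 0],
    [[0, 0, 0.002], 0],
    [[0, 0, 0.003], 0],
    [[0, 0, 0.003], 0],
    [[0, 0, 0.003], 0]
  ]
}}

```text
clock: 34.08
tool_pos: [0.4867, 0.2392, 0.2854]
orientation: [180.0, 0.0, 30.2]
force: [0.2, -0.6, -2.0]
opening: 0.0179
gripper_force: 30.0
```

{"method": "send_rows", "body": {
  "deltas": [
    [[0, 0, 0.001], 0],
    [[0, 0, 0.003], 0],
    [[0, 0, 0.004], 0],
    [[0, 0, 0.005], 0],
    [[0, 0, 0.005], 0]
  ]
}}

```text
clock: 34.5
tool_pos: [0.4867, 0.2391, 0.2812]
orientation: [180.0, 0.0, 30.2]
force: [-0.4, -0.6, -1.8]
opening: 0.0177
gripper_force: 30.0
```

{"method": "send_rows", "body": {
  "deltas": [
    [[0, 0, 0.001], 0],
    [[0, 0, 0.002], 0],
    [[0, 0, 0.003], 0],
    [[0, 0, 0.004], 0],
    [[0, 0, 0.004], 0]
  ]
}}

```text
clock: 34.92
tool_pos: [0.4869, 0.2392, 0.2786]
orientation: [180.0, -0.0, 30.2]
force: [-0.0, -1.1, 1.3]
opening: 0.018
gripper_force: 30.0
```

```bash
python3 -c "
from h import *
o=ctrl.get_obs();print(o['tool_pos'],o['force'],o['moment'])"
```

```text
[0.486874   0.23921482 0.27859508] [-0.02079309 -1.09039379  1.3053324 ] [-0.22211022  0.3526229   0.00978269]
```

{"method": "send_rows", "body": {
  "deltas": [
    [[0, 0, 0.001], 0],
    [[0, 0, 0.0015], 0],
    [[0, 0, 0.0015], 0.03],
    [[0, 0, 0.0015], 0.06],
    [[0, 0, 0.0015], 0.1]
  ]
}}

```text
clock: 35.33
tool_pos: [0.4875, 0.2398, 0.2785]
orientation: [-180.0, -0.2, 21.1]
force: [-1.1, -0.8, 6.9]
opening: 0.0183
gripper_force: 30.0
```

```bash
python3 -c "
from h import *
o=ctrl.get_obs();print(o['orientation'],o['force'],o['moment'])"
```

```text
[-1.79963707e+02 -1.71366576e-01  2.10760619e+01] [-1.0762745  -0.75136972  6.87900715] [0.1407584  0.26977452 0.02854869]
```

{"method": "send_rows", "body": {
  "deltas": [
    [[0, 0, 0], 0.02],
    [[0, 0, 0], 0.04],
    [[0, 0, 0], 0.06],
    [[0, 0, 0], 0.08],
    [[0, 0, 0], 0.08]
  ]
}}

```text
clock: 35.75
tool_pos: [0.4877, 0.2398, 0.2785]
orientation: [-179.9, -0.2, 13.9]
force: [-0.2, 1.0, 5.9]
opening: 0.0179
gripper_force: 30.0
```

```bash
python3 -c "
from h import *
o=ctrl.get_obs();print(o['orientation'],o['force'],o['moment'])"
```

```text
[-179.94063614   -0.19018084   13.88282836] [-0.19018146  1.04189107  5.8751701 ] [0.18266343 0.08462316 0.02163113]
```

{"method": "send_rows", "body": {
  "deltas": [
    [[0, 0, 0], 0.02],
    [[0, 0, 0], 0.04],
    [[0, 0, 0], 0.06],
    [[0, 0, 0], 0.08],
    [[0, 0, 0], 0.08]
  ]
}}

```text
clock: 36.17
tool_pos: [0.4877, 0.2397, 0.2785]
orientation: [-179.9, -0.2, 6.7]
force: [0.7, 0.2, 4.9]
opening: 0.0178
gripper_force: 30.0
```

```bash
python3 -c "
from h import *
o=ctrl.get_obs();print(o['orientation'],o['force'],o['moment'])"
```

```text
[-1.79927007e+02 -1.79585717e-01  6.68246431e+00] [0.74404848 0.1655512  4.85564626] [ 0.0391709   0.04514074 -0.01522195]
```

{"method": "send_rows", "body": {
  "deltas": [
    [[0, 0, 0], 0.04],
    [[0, 0, 0], 0.08],
    [[0, 0, 0], 0.12],
    [[0, 0, 0], 0.16],
    [[0, 0, 0], 0.16]
  ]
}}

```text
clock: 36.58
tool_pos: [0.4878, 0.2396, 0.2785]
orientation: [-179.9, -0.2, -7.8]
force: [-0.1, -0.3, 5.7]
opening: 0.018
gripper_force: 30.0
```

```bash
python3 -c "
from h import *
o=ctrl.get_obs();print(o['orientation'],o['force'],o['moment'],o['tau'])"
```

```text
[-1.79893386e+02 -1.55795558e-01 -7.83726772e+00] [-0.07185846 -0.25048296  5.69498328] [-0.10265679  0.02265758 -0.03583985] [ 2.76244758e-02 -3.75521278e+01  2.55440158e+01  5.55797338e+00
  5.49484088e-03 -1.05843175e+00]
```

{"method": "send_rows", "body": {
  "deltas": [
    [[0, 0, 0], 0.04],
    [[0, 0, 0], 0.08],
    [[0, 0, 0], 0.12],
    [[0, 0, 0], 0.16],
    [[0, 0, 0], 0.16]
  ]
}}

```text
clock: 37.0
tool_pos: [0.4877, 0.2396, 0.2785]
orientation: [-179.9, -0.1, -22.2]
force: [-0.1, 0.3, 7.0]
opening: 0.0178
gripper_force: 30.0
```

```bash
python3 -c "
from h import *
o=ctrl.get_obs();print(o['orientation'],o['force'],o['moment'],o['tau'])"
```

```text
[-1.79870791e+02 -1.21145906e-01 -2.22350249e+01] [-0.09259498  0.31875787  7.03762151] [-0.20404853  0.05704799 -0.0412549 ] [  0.22581648 -37.52471924  25.63265741   5.48107356   0.08405407
  -1.04816984]
```

{"method": "send_rows", "body": {
  "deltas": [
    [[0, 0, 0], 0.04],
    [[0, 0, 0], 0.08],
    [[0, 0, 0], 0.12],
    [[0, 0, 0], 0.16],
    [[0, 0, 0], 0.16]
  ]
}}

```text
clock: 37.42
tool_pos: [0.4877, 0.2395, 0.2785]
orientation: [-179.9, -0.1, -36.6]
force: [0.9, -0.5, 6.5]
opening: 0.0179
gripper_force: 30.0
```

```bash
python3 -c "
from h import *
o=ctrl.get_obs();print(o['orientation'],o['force'],o['moment'],o['tau'])"
```

```text
[-1.79851376e+02 -8.85259750e-02 -3.66346435e+01] [ 0.91083535 -0.54919306  6.53116354] [-0.25625891  0.02050729 -0.03535209] [  0.2736735  -37.44963169  25.64899921   5.47165141   0.13175491
  -1.04725409]
```

A turns 67° with no torque at all, so it is the too-large one. B had shown a drag of about 0.3 N m, so B is the fit. Putting A back and fetching B.

{"method": "send_rows", "body": {
  "deltas": [
    [[0, 0, -0.025], 0],
    [[0, 0, -0.06], -0.08],
    [[0, 0, -0.08], -0.16],
    [[0, 0, -0.08], -0.24],
    [[0, 0, -0.08], -0.32]
  ]
}}

```text
clock: 37.83
tool_pos: [0.4871, 0.2395, 0.3423]
orientation: [-179.9, -0.1, -7.4]
force: [0.4, -0.3, -2.2]
opening: 0.018
gripper_force: 30.0
```

```bash
python3 -c "
from h import *
plan([.478,-.3387,.34],-1.4)"
```

```text
[[np.float64(0.0285), np.float64(0.2484), np.float64(0.001)], np.float64(-0.0671)] [0.484 0.04  0.342] -1.4
[[np.float64(0.0022), np.float64(0.25), np.float64(0.001)], np.float64(-0.0)] [ 0.481 -0.16   0.341] -1.4
[[np.float64(0.002), np.float64(0.2228), np.float64(0.0009)], np.float64(-0.0)] [ 0.478 -0.339  0.34 ] -1.4
```

{"method": "send_rows", "body": {
  "deltas": [
    [[0.0285, 0.2484, 0], -0.067],
    [[0.0285, 0.2484, 0], -0.067],
    [[0.0285, 0.2484, 0], -0.067],
    [[0.0285, 0.2484, 0], -0.067],
    [[0.0285, 0.2484, 0], -0.067]
  ]
}}

```text
clock: 38.25
tool_pos: [0.4816, 0.0369, 0.341]
orientation: [-180.0, 0.0, -1.8]
force: [1.1, 0.4, -1.7]
opening: 0.0181
gripper_force: 30.0
```

{"method": "send_rows", "body": {
  "deltas": [
    [[0.002, 0.25, 0], 0],
    [[0.002, 0.25, 0], 0],
    [[0.002, 0.25, 0], 0],
    [[0.002, 0.25, 0], 0],
    [[0.002, 0.25, 0], 0]
  ]
}}

```text
clock: 38.67
tool_pos: [0.4772, -0.1632, 0.3411]
orientation: [180.0, -0.0, -1.8]
force: [1.8, -0.0, -1.1]
opening: 0.0177
gripper_force: 30.0
```

{"method": "send_rows", "body": {
  "deltas": [
    [[0.002, 0.2228, 0], 0],
    [[0.002, 0.2228, 0], 0],
    [[0.002, 0.2228, 0], 0],
    [[0.002, 0.2228, 0], 0],
    [[0.002, 0.2228, 0], 0]
  ]
}}

```text
clock: 39.08
tool_pos: [0.4733, -0.3435, 0.3401]
orientation: [180.0, 0.1, -1.9]
force: [0.5, 1.3, -0.8]
opening: 0.0178
gripper_force: 30.0
```

```bash
python3 -c "
from h import *
plan([.478,-.3387,.157],-1.4)"
```

```text
[[np.float64(0.0057), np.float64(-0.0062), np.float64(0.2289)], np.float64(-0.0059)] [ 0.478 -0.339  0.157] -1.4
```

{"method": "send_rows", "body": {
  "deltas": [
    [[0.0057, -0.006, 0], 0],
    [[0.0057, -0.006, 0.04], 0],
    [[0.0057, -0.006, 0.08], 0],
    [[0.0057, -0.006, 0.12], 0],
    [[0.0057, -0.006, 0.16], 0]
  ]
}}

```text
clock: 39.5
tool_pos: [0.4786, -0.3336, 0.2119]
orientation: [-180.0, -0.0, -1.8]
force: [1.1, -0.2, -1.4]
opening: 0.0175
gripper_force: 30.0
```

{"method": "send_rows", "body": {
  "deltas": [
    [[0, 0, 0.03], 0],
    [[0, 0, 0.05], 0],
    [[0, 0, 0.062], 0],
    [[0, 0, 0.067], 0],
    [[0, 0, 0.071], 0]
  ]
}}

```text
clock: 39.92
tool_pos: [0.4791, -0.334, 0.1563]
orientation: [180.0, -0.0, -1.7]
force: [0.4, 0.1, -1.2]
opening: 0.018
gripper_force: 30.0
```

{"method": "send_rows", "body": {
  "deltas": [
    [[0, 0, 0.001], 0],
    [[0, 0, 0.002], 0],
    [[0, 0, 0.003], 0],
    [[0, 0, 0.004], 0],
    [[0, 0, 0.0045], 0]
  ]
}}

```text
clock: 40.33
tool_pos: [0.4791, -0.3345, 0.1536]
orientation: [180.0, -0.1, -1.7]
force: [-0.7, 1.1, 5.8]
opening: 0.0181
gripper_force: 30.0
```

{"method": "send_rows", "body": {
  "deltas": [
    [[0, 0, 0], 0],
    [[0, 0, 0], 0],
    [[0, 0, 0], 0],
    [[0, 0, -0.002], 0],
    [[0, 0, -0.005], 0]
  ],
  "gripper": 0.5
}}

```text
clock: 40.75
tool_pos: [0.4785, -0.3343, 0.1565]
orientation: [-180.0, 0.0, -1.8]
force: [-0.5, 0.9, 0.5]
opening: 0.0423
gripper_force: 0.0
```

{"method": "send_rows", "body": {
  "deltas": [
    [[0, 0, -0.045], 0],
    [[0, 0, -0.09], 0],
    [[0, 0, -0.11], 0],
    [[0, -0.04, -0.11], -0.03],
    [[0.008, -0.09, -0.11], -0.03]
  ]
}}

```text
clock: 41.17
tool_pos: [0.4871, -0.2635, 0.2462]
orientation: [180.0, -0.1, 0.9]
force: [1.2, 0.6, -0.8]
opening: 0.0439
gripper_force: 0.0
```

```bash
python3 -c "
from h import *
plan([.4878,-.2584,.151],1.2)"
```

```text
[[np.float64(0.001), np.float64(-0.0064), np.float64(0.119)], np.float64(-0.0036)] [ 0.488 -0.258  0.151] 1.2
```

{"method": "send_rows", "body": {
  "deltas": [
    [[0.001, -0.005, 0], 0],
    [[0.001, -0.005, 0.04], 0],
    [[0.001, -0.005, 0.08], 0],
    [[0.001, -0.005, 0.11], 0],
    [[0.001, -0.005, 0.116], 0]
  ]
}}

```text
clock: 41.58
tool_pos: [0.4858, -0.2577, 0.1481]
orientation: [-179.9, 0.3, 0.9]
force: [-0.8, 0.6, -0.7]
opening: 0.0441
gripper_force: 0.0
```

{"method": "send_rows", "body": {
  "deltas": [
    [[0, 0, 0], 0],
    [[0, 0, 0], 0],
    [[0, 0, 0], 0],
    [[0, 0, 0], 0],
    [[0, 0, 0], 0]
  ],
  "gripper": 0
}}

```text
clock: 42.0
tool_pos: [0.4888, -0.2587, 0.1533]
orientation: [180.0, -0.2, 0.9]
force: [-0.6, 2.3, 4.2]
opening: 0.0181
gripper_force: 30.0
```

{"method": "send_rows", "body": {
  "deltas": [
    [[0, 0, 0], 0],
    [[0, 0, -0.05], 0],
    [[0, 0, -0.1], 0],
    [[0, 0, -0.15], 0],
    [[0, 0, -0.2], 0]
  ]
}}

```text
clock: 42.42
tool_pos: [0.4873, -0.2584, 0.3139]
orientation: [-180.0, 0.0, 0.9]
force: [2.6, 0.9, -1.1]
opening: 0.0179
gripper_force: 30.0
```

```bash
python3 -c "
from h import *
plan([.435,.2125,.34],-15.4)"
```

```text
[[np.float64(-0.0235), np.float64(-0.2485), np.float64(-0.0138)], np.float64(0.1814)] [ 0.465 -0.06   0.325] -15.4
[[np.float64(-0.0925), np.float64(-0.2319), np.float64(-0.0138)], np.float64(-0.0)] [0.443 0.139 0.336] -15.4
[[np.float64(-0.0345), np.float64(-0.0864), np.float64(-0.0051)], np.float64(-0.0)] [0.435 0.212 0.34 ] -15.4
```

{"method": "send_rows", "body": {
  "deltas": [
    [[-0.0235, -0.2485, -0.035], 0.181],
    [[-0.0235, -0.2485, -0.035], 0.181],
    [[-0.0235, -0.2485, -0.035], 0.181],
    [[-0.0235, -0.2485, -0.035], 0.181],
    [[-0.0235, -0.2485, -0.035], 0.181]
  ]
}}

```text
clock: 42.83
tool_pos: [0.4652, -0.0614, 0.34]
orientation: [-180.0, -0.0, -15.4]
force: [1.9, -0.0, -1.9]
opening: 0.0179
gripper_force: 30.0
```

{"method": "send_rows", "body": {
  "deltas": [
    [[-0.0925, -0.2319, 0], 0],
    [[-0.0925, -0.2319, 0], 0],
    [[-0.0925, -0.2319, 0], 0],
    [[-0.0925, -0.2319, 0], 0],
    [[-0.0925, -0.2319, 0], 0]
  ]
}}

```text
clock: 43.25
tool_pos: [0.4429, 0.1381, 0.3399]
orientation: [-179.9, -0.0, -15.3]
force: [0.9, -0.0, -1.3]
opening: 0.0186
gripper_force: 30.0
```

{"method": "send_rows", "body": {
  "deltas": [
    [[-0.0345, -0.0864, 0], 0],
    [[-0.0345, -0.0864, 0], 0],
    [[-0.0345, -0.0864, 0], 0],
    [[-0.0345, -0.0864, 0], 0],
    [[-0.0345, -0.0864, 0], 0]
  ]
}}

```text
clock: 43.67
tool_pos: [0.4353, 0.2096, 0.3393]
orientation: [180.0, 0.0, -15.3]
force: [-0.4, 0.1, -2.2]
opening: 0.018
gripper_force: 30.0
```

```bash
python3 - <<'E'
from h import *
w=ctrl.snapshot("wrist"); o=ctrl.get_obs(); print(o["tool_pos"],o["orientation"][2])
N=600; c=np.array([.4855,.237]); mp=np.zeros((N,N,2),np.float32)
for i in range(N):
    for j in range(N):
        mp[i,j]=proj(w,[c[0]+(j-N/2)*1e-4,c[1]-(i-N/2)*1e-4,.144])
cv2.imwrite("pics/nut3.png",cv2.cvtColor(cv2.remap(w["color"],mp,None,cv2.INTER_CUBIC),cv2.COLOR_RGB2BGR))
for n in ("nut","nut2","nut3"):
    g=cv2.GaussianBlur(cv2.imread(f"pics/{n}.png",0),(0,0),3).astype(np.float32)
    gx=cv2.Sobel(g,cv2.CV_32F,1,0);gy=cv2.Sobel(g,cv2.CV_32F,0,1)
    yy,xx=np.mgrid[:N,:N]; r=np.hypot(xx-297,yy-287); m=(r>55)&(r<115)
    a=np.degrees(np.arctan2(-gy,gx))[m]%60; h,_=np.histogram(a,60,(0,60),weights=np.hypot(gx,gy)[m]**2)
    hs=sum(np.roll(h,k) for k in(-2,-1,0,1,2)); print(n,"normal mod 60:",np.argsort(hs)[::-1][:6]+.5)
plan([.4864,.239,.3395],30)
plan([.4864,.239,.3395],17)
E
```

```text
[0.43550216 0.20911048 0.33944227] -15.364114043439209
nut normal mod 60: [17.5 16.5 19.5 15.5 18.5 20.5]
nut2 normal mod 60: [32.5 31.5 28.5 30.5 29.5 34.5]
nut3 normal mod 60: [32.5 31.5 28.5 30.5 29.5 34.5]
[[np.float64(0.0514), np.float64(-0.0529), np.float64(-0.0001)], np.float64(-0.3889)] [0.486 0.239 0.34 ] 19.6
[[np.float64(0.0), np.float64(0.0), np.float64(-0.0)], np.float64(-0.1152)] [0.486 0.239 0.34 ] 30.0
[[np.float64(0.0514), np.float64(-0.0529), np.float64(-0.0001)], np.float64(-0.3596)] [0.486 0.239 0.34 ] 17.0
```

Script-only check: the nut is still at 30° mod 60 after A, so A did not move it and B did. Seating B at yaw 30 and turning gently.

{"method": "send_rows", "body": {
  "deltas": [
    [[0.0514, -0.0529, 0], -0.389],
    [[0.0514, -0.0529, 0], -0.389],
    [[0.0514, -0.0529, 0], -0.389],
    [[0.0514, -0.0529, 0], -0.389],
    [[0.0514, -0.0529, 0], -0.389]
  ]
}}

```text
clock: 44.13
tool_pos: [0.4871, 0.2383, 0.3392]
orientation: [180.0, 0.0, 19.9]
force: [0.1, -1.0, -1.2]
opening: 0.0182
gripper_force: 30.0
```

{"method": "send_rows", "body": {
  "deltas": [
    [[0, 0, 0], -0.115],
    [[0, 0, 0], -0.115],
    [[0, 0, 0.01], -0.115],
    [[0, 0, 0.02], -0.115],
    [[0, 0, 0.02], -0.115]
  ]
}}

```text
clock: 44.55
tool_pos: [0.4859, 0.2384, 0.3212]
orientation: [-180.0, 0.2, 29.8]
force: [-0.9, -0.0, -1.8]
opening: 0.0183
gripper_force: 30.0
```

```bash
python3 -c "
from h import *
plan([.4864,.239,.296],30.2)"
```

```text
[[np.float64(0.0009), np.float64(-0.0003), np.float64(0.0316)], np.float64(-0.0045)] [0.486 0.239 0.296] 30.2
```

{"method": "send_rows", "body": {
  "deltas": [
    [[0, -0.0006, 0.01], 0],
    [[0, -0.0006, 0.02], 0],
    [[0, -0.0006, 0.026], 0],
    [[0, -0.0006, 0.03], 0],
    [[0, -0.0006, 0.034], 0]
  ]
}}

```text
clock: 44.97
tool_pos: [0.4863, 0.2401, 0.2957]
orientation: [180.0, 0.0, 30.0]
force: [0.1, -0.1, -0.8]
opening: 0.0182
gripper_force: 30.0
```

{"method": "send_rows", "body": {
  "deltas": [
    [[0, 0, 0.002], 0],
    [[0, 0, 0.004], 0],
    [[0, 0, 0.006], 0],
    [[0, 0, 0.007], 0],
    [[0, 0, 0.007], 0]
  ]
}}

```text
clock: 45.38
tool_pos: [0.4863, 0.2401, 0.2906]
orientation: [-180.0, 0.0, 30.0]
force: [-1.1, -0.2, -1.8]
opening: 0.0179
gripper_force: 30.0
```

{"method": "send_rows", "body": {
  "deltas": [
    [[0, 0, 0.002], 0],
    [[0, 0, 0.004], 0],
    [[0, 0, 0.005], 0],
    [[0, 0, 0.006], 0],
    [[0, 0, 0.006], 0]
  ]
}}

```text
clock: 45.8
tool_pos: [0.4865, 0.2402, 0.2859]
orientation: [180.0, -0.0, 30.0]
force: [1.5, 0.9, -0.9]
opening: 0.0175
gripper_force: 30.0
```

{"method": "send_rows", "body": {
  "deltas": [
    [[-0.0005, 0.001, 0.002], 0],
    [[-0.0005, 0.001, 0.004], 0],
    [[-0.0005, 0.001, 0.005], 0],
    [[-0.0005, 0.001, 0.006], 0],
    [[-0.0005, 0.001, 0.006], 0]
  ]
}}

```text
clock: 46.22
tool_pos: [0.4863, 0.2392, 0.2809]
orientation: [180.0, 0.0, 30.0]
force: [0.3, 0.5, -2.0]
opening: 0.0181
gripper_force: 30.0
```

{"method": "send_rows", "body": {
  "deltas": [
    [[0, 0, 0.001], 0],
    [[0, 0, 0.002], 0],
    [[0, 0, 0.003], 0],
    [[0, 0, 0.0045], 0],
    [[0, 0, 0.0045], 0]
  ]
}}

```text
clock: 46.63
tool_pos: [0.487, 0.2395, 0.2784]
orientation: [180.0, -0.1, 30.0]
force: [0.3, 0.7, 3.8]
opening: 0.0176
gripper_force: 30.0
```

```bash
python3 -c "
from h import *
o=ctrl.get_obs();print(o['tool_pos'],o['force'],o['moment'])"
```

```text
[0.48697083 0.2395325  0.27836378] [0.32920318 0.70222628 3.82326881] [ 0.06287953 -0.1159555   0.03112626]
```

Home. Turning clockwise in small steps, reading the moment each time.

{"method": "send_rows", "body": {
  "deltas": [
    [[0, 0, 0], 0.03],
    [[0, 0, 0], 0.05],
    [[0, 0, 0], 0.07],
    [[0, 0, 0], 0.07],
    [[0, 0, 0], 0.07]
  ]
}}

```text
clock: 47.05
tool_pos: [0.487, 0.2396, 0.2784]
orientation: [-180.0, -0.1, 23.8]
force: [1.8, 1.8, 5.9]
opening: 0.0177
gripper_force: 30.0
```

```bash
cat > m.py <<'E'
from h import *
o=ctrl.get_obs();print(o['orientation'][2].round(2),o['tool_pos'].round(4),o['force'].round(2),o['moment'].round(3),o['tau'][5].round(3))
E
python3 m.py
```

```text
23.78 [0.487  0.2396 0.2784] [1.84 1.77 5.89] [ 0.196 -0.496  0.037] -0.173
```

{"method": "send_rows", "body": {
  "deltas": [
    [[0, 0, 0], 0.02],
    [[0, 0, 0], 0.03],
    [[0, 0, 0], 0.03],
    [[0, 0, 0], 0.03],
    [[0, 0, 0], 0.03]
  ]
}}

```text
clock: 47.47
tool_pos: [0.4871, 0.2396, 0.2784]
orientation: [-180.0, -0.1, 21.1]
force: [1.4, 0.8, 5.7]
opening: 0.018
gripper_force: 30.0
```

```bash
python3 m.py
```

```text
21.11 [0.4871 0.2396 0.2784] [1.35 0.81 5.73] [ 0.182 -0.543  0.061] -0.072
```

{"method": "send_rows", "body": {
  "deltas": [
    [[0, 0, 0], 0.02],
    [[0, 0, 0], 0.03],
    [[0, 0, 0], 0.03],
    [[0, 0, 0], 0.03],
    [[0, 0, 0], 0.03]
  ]
}}

```text
clock: 47.88
tool_pos: [0.4871, 0.2396, 0.2784]
orientation: [-180.0, -0.1, 18.4]
force: [1.4, 0.9, 6.1]
opening: 0.0178
gripper_force: 30.0
```

```bash
python3 m.py
```

```text
18.41 [0.4871 0.2396 0.2784] [1.42 0.9  6.11] [ 0.126 -0.621  0.107] -0.12
```

{"method": "send_rows", "body": {
  "deltas": [
    [[0, 0, 0], 0.02],
    [[0, 0, 0], 0.03],
    [[0, 0, 0], 0.03],
    [[0, 0, 0], 0.03],
    [[0, 0, 0], 0.03]
  ]
}}

```text
clock: 48.3
tool_pos: [0.4871, 0.2395, 0.2784]
orientation: [-180.0, -0.1, 15.7]
force: [2.5, 0.1, 5.5]
opening: 0.0183
gripper_force: 30.1
```

```bash
python3 m.py
```

```text
15.72 [0.4871 0.2395 0.2784] [2.49 0.11 5.47] [ 0.054 -0.756  0.212] -0.224
```

{"method": "send_rows", "body": {
  "deltas": [
    [[0, 0, 0], 0.02],
    [[0, 0, 0], 0.03],
    [[0, 0, 0], 0.03],
    [[0, 0, 0], 0.03],
    [[0, 0, 0], 0.03]
  ]
}}

```text
clock: 48.72
tool_pos: [0.4871, 0.2394, 0.2784]
orientation: [-180.0, -0.1, 13.0]
force: [1.9, 1.0, 5.0]
opening: 0.0184
gripper_force: 30.2
```

```bash
python3 m.py
```

```text
13.03 [0.4871 0.2394 0.2784] [1.94 1.03 4.96] [-0.096 -0.744  0.3  ] -0.331
```

{"method": "send_rows", "body": {
  "deltas": [
    [[0, 0, 0], 0.02],
    [[0, 0, 0], 0.03],
    [[0, 0, 0], 0.03],
    [[0, 0, 0], 0.03],
    [[0, 0, 0], 0.03]
  ]
}}

```text
clock: 49.13
tool_pos: [0.4871, 0.2394, 0.2784]
orientation: [-180.0, -0.1, 10.3]
force: [1.3, -0.7, 5.6]
opening: 0.0183
gripper_force: 30.2
```

```bash
python3 m.py
```

```text
10.34 [0.4871 0.2394 0.2784] [ 1.34 -0.74  5.62] [-0.274 -0.819  0.431] -0.407
```

{"method": "send_rows", "body": {
  "deltas": [
    [[0, 0, 0], 0.01],
    [[0, 0, 0], 0.02],
    [[0, 0, 0], 0.02],
    [[0, 0, 0], 0.02],
    [[0, 0, 0], 0.02]
  ]
}}

```text
clock: 49.55
tool_pos: [0.4871, 0.2393, 0.2784]
orientation: [180.0, -0.1, 8.5]
force: [1.5, -0.6, 6.0]
opening: 0.0179
gripper_force: 30.3
```

```bash
python3 m.py
```

```text
8.55 [0.4871 0.2393 0.2784] [ 1.48 -0.58  6.03] [-0.253 -0.76   0.434] -0.449
```

{"method": "send_rows", "body": {
  "deltas": [
    [[0, 0, 0], 0.01],
    [[0, 0, 0], 0.02],
    [[0, 0, 0], 0.02],
    [[0, 0, 0], 0.02],
    [[0, 0, 0], 0.02]
  ]
}}

```text
clock: 49.97
tool_pos: [0.4871, 0.2393, 0.2784]
orientation: [-180.0, -0.1, 6.7]
force: [1.4, 0.2, 4.1]
opening: 0.0187
gripper_force: 30.1
```

```bash
python3 m.py; python3 - <<'E'
from h import *
# bar angle as seen in the wrist picture, relative to the tool x axis (near-vertical edges of the black bar, rows 205-260)
w=ctrl.snapshot("wrist"); g=cv2.cvtColor(w["color"],cv2.COLOR_RGB2GRAY); o=ctrl.get_obs()
z=o["tool_pos"][2]-.033-.0025; C=[]
for r in range(206,258,4):
    x=np.where(g[r,270:370]<40)[0]+270
    if len(x)>10: C.append(atz(w,((x.min()+x.max())/2,r),z)[:2])
C=np.array(C); v=C[0]-C[-1]; print(len(C),"bar yaw",np.degrees(np.arctan2(v[1],v[0])),"tool",o["orientation"][2])
E
```

```text
6.73 [0.4871 0.2393 0.2784] [1.37 0.2  4.14] [-0.286 -0.815  0.274] -0.317
13 bar yaw 7.147053213039875 tool 6.728994225914639
```

The torque against lead angle matches the first ride: it bites at about 10°, peaks at 0.43 N m near 20°, then the key starts to cam over. That is well above the 0.2 drag, so the nut is already on its stop after a turn of 0.82 rad. I ease back to a lead of about 16° and keep a clockwise load on.

{"method": "send_rows", "body": {
  "deltas": [
    [[0, 0, 0], -0.03],
    [[0, 0, 0], -0.06],
    [[0, 0, 0], -0.08],
    [[0, 0, 0], -0.08],
    [[0, 0, 0], -0.08]
  ]
}}

```text
clock: 50.43
tool_pos: [0.4871, 0.2395, 0.2784]
orientation: [-180.0, -0.1, 13.9]
force: [1.7, -0.0, 6.2]
opening: 0.0182
gripper_force: 30.0
```

```bash
python3 m.py
```

```text
13.89 [0.4871 0.2395 0.2784] [ 1.74 -0.02  6.17] [ 0.07  -0.691 -0.198] 0.323
```

The moment went negative, which is ambiguous. I lift and measure the nut directly.

{"method": "send_rows", "body": {
  "deltas": [
    [[0, 0, 0], 0.04],
    [[0, 0, -0.02], 0.04],
    [[0, 0, -0.05], 0.04],
    [[0, 0, -0.076], 0.04],
    [[0, 0, -0.076], 0.1]
  ]
}}

```text
clock: 50.85
tool_pos: [0.4871, 0.2396, 0.3418]
orientation: [-179.9, -0.2, 5.0]
force: [0.3, -0.2, -1.3]
opening: 0.0177
gripper_force: 30.0
```

```bash
python3 -c "
from h import *
plan([.435,.2125,.34],-15.4)"
```

```text
[[np.float64(-0.0678), np.float64(0.028), np.float64(0.0022)], np.float64(0.2263)] [0.435 0.212 0.34 ] -15.4
```

{"method": "send_rows", "body": {
  "deltas": [
    [[-0.0678, 0.028, 0], 0.226],
    [[-0.0678, 0.028, 0], 0.226],
    [[-0.0678, 0.028, 0], 0.226],
    [[-0.0678, 0.028, 0], 0.226],
    [[-0.0678, 0.028, 0], 0.226]
  ]
}}

```text
clock: 51.27
tool_pos: [0.4338, 0.2121, 0.3379]
orientation: [180.0, 0.0, -15.3]
force: [0.6, 0.2, -2.0]
opening: 0.0178
gripper_force: 30.0
```

```bash
python3 - <<'E'
from h import *
w=ctrl.snapshot("wrist"); o=ctrl.get_obs(); print(o["tool_pos"],o["orientation"][2])
N=600; c=np.array([.4855,.237]); mp=np.zeros((N,N,2),np.float32)
for i in range(N):
    for j in range(N):
        mp[i,j]=proj(w,[c[0]+(j-N/2)*1e-4,c[1]-(i-N/2)*1e-4,.144])
cv2.imwrite("pics/nut4.png",cv2.cvtColor(cv2.remap(w["color"],mp,None,cv2.INTER_CUBIC),cv2.COLOR_RGB2BGR))
for n in ("nut3","nut4"):
    g=cv2.GaussianBlur(cv2.imread(f"pics/{n}.png",0),(0,0),3).astype(np.float32)
    gx=cv2.Sobel(g,cv2.CV_32F,1,0);gy=cv2.Sobel(g,cv2.CV_32F,0,1)
    yy,xx=np.mgrid[:N,:N]; r=np.hypot(xx-297,yy-287); m=(r>55)&(r<115)
    a=np.degrees(np.arctan2(-gy,gx))[m]%60; h,_=np.histogram(a,60,(0,60),weights=np.hypot(gx,gy)[m]**2)
    hs=sum(np.roll(h,k) for k in(-2,-1,0,1,2)); print(n,"normal mod 60:",np.argsort(hs)[::-1][:8]+.5)
g=cv2.cvtColor(w["color"],cv2.COLOR_RGB2GRAY); z=o["tool_pos"][2]-.0355; C=[]
for r in range(206,258,4):
    x=np.where(g[r,270:370]<40)[0]+270
    if len(x)>10: C.append(atz(w,((x.min()+x.max())/2,r),z)[:2])
C=np.array(C); v=C[0]-C[-1]; print("bar yaw",np.degrees(np.arctan2(v[1],v[0])))
for y in (30,12,4): plan([.4867,.2393,.3395],y)
E
```

```text
[0.43411684 0.212319   0.3378511 ] -15.286418301984748
nut3 normal mod 60: [32.5 31.5 28.5 30.5 29.5 34.5 35.5 33.5]
nut4 normal mod 60: [32.5 34.5 35.5 31.5 33.5 36.5 37.5 38.5]
bar yaw -15.357059450941849
[[np.float64(0.0545), np.float64(-0.0499), np.float64(-0.0021)], np.float64(-0.3889)] [0.487 0.239 0.34 ] 19.7
[[np.float64(0.0), np.float64(0.0), np.float64(-0.0)], np.float64(-0.1143)] [0.487 0.239 0.34 ] 30.0
[[np.float64(0.0545), np.float64(-0.0499), np.float64(-0.0021)], np.float64(-0.3032)] [0.487 0.239 0.34 ] 12.0
[[np.float64(0.0545), np.float64(-0.0499), np.float64(-0.0021)], np.float64(-0.2143)] [0.487 0.239 0.34 ] 4.0
```

The nut is now near 34°. It never went below 30° despite 0.43 N m, so 30° is the stop, and my easing back dragged it about 3.5°. I reseat and turn to yaw of about 12.5 without backing off.

{"method": "send_rows", "body": {
  "deltas": [
    [[0.0545, -0.0499, 0], -0.389],
    [[0.0545, -0.0499, 0], -0.389],
    [[0.0545, -0.0499, 0], -0.389],
    [[0.0545, -0.0499, 0], -0.389],
    [[0.0545, -0.0499, 0], -0.389]
  ]
}}

```text
clock: 51.73
tool_pos: [0.4875, 0.2394, 0.3369]
orientation: [179.9, 0.1, 20.0]
force: [0.4, -0.2, -1.5]
opening: 0.0179
gripper_force: 30.0
```

{"method": "send_rows", "body": {
  "deltas": [
    [[0, 0, 0], -0.13],
    [[0, 0, 0], -0.13],
    [[0, 0, 0.01], -0.13],
    [[0, 0, 0.02], -0.13],
    [[0, 0, 0.02], -0.13]
  ]
}}

```text
clock: 52.15
tool_pos: [0.4862, 0.2387, 0.3194]
orientation: [180.0, 0.2, 31.1]
force: [-0.1, -0.1, -1.3]
opening: 0.0182
gripper_force: 30.0
```

```bash
python3 -c "
from h import *
plan([.4865,.2393,.296],32)"
```

```text
[[np.float64(0.0007), np.float64(-0.0005), np.float64(0.0293)], np.float64(-0.0104)] [0.486 0.239 0.296] 32.0
```

{"method": "send_rows", "body": {
  "deltas": [
    [[0, 0, 0.01], 0],
    [[0, 0, 0.02], 0],
    [[0, 0, 0.026], 0],
    [[0, 0, 0.03], 0],
    [[0, 0, 0.032], 0]
  ]
}}

```text
clock: 52.57
tool_pos: [0.4867, 0.239, 0.296]
orientation: [180.0, 0.1, 31.2]
force: [0.5, 0.5, -1.3]
opening: 0.0179
gripper_force: 30.0
```

{"method": "send_rows", "body": {
  "deltas": [
    [[0, 0, 0.003], 0],
    [[0, 0, 0.006], 0],
    [[0, 0, 0.009], 0],
    [[0, 0, 0.011], 0],
    [[0, 0, 0.012], 0]
  ]
}}

```text
clock: 52.98
tool_pos: [0.487, 0.2392, 0.2871]
orientation: [-180.0, -0.0, 31.2]
force: [0.4, 0.9, -0.2]
opening: 0.0178
gripper_force: 30.0
```

```bash
python3 m.py
```

```text
31.18 [0.487  0.2392 0.2871] [ 0.38  0.88 -0.25] [0.062 0.178 0.028] -0.005
```

{"method": "send_rows", "body": {
  "deltas": [
    [[0, 0, 0.002], 0],
    [[0, 0, 0.004], 0],
    [[0, 0, 0.006], 0],
    [[0, 0, 0.007], 0],
    [[0, 0, 0.008], 0]
  ]
}}

```text
clock: 53.4
tool_pos: [0.487, 0.2393, 0.2807]
orientation: [-180.0, -0.0, 31.2]
force: [0.5, 1.4, -0.4]
opening: 0.0179
gripper_force: 30.0
```

{"method": "send_rows", "body": {
  "deltas": [
    [[0, 0, 0.001], 0],
    [[0, 0, 0.002], 0],
    [[0, 0, 0.003], 0],
    [[0, 0, 0.004], 0],
    [[0, 0, 0.0045], 0]
  ]
}}

```text
clock: 53.82
tool_pos: [0.4876, 0.2395, 0.2783]
orientation: [180.0, -0.1, 31.2]
force: [-0.5, 1.8, 7.7]
opening: 0.0181
gripper_force: 30.0
```

```bash
python3 m.py
```

```text
31.21 [0.4876 0.2395 0.2783] [-0.48  1.83  7.65] [0.448 0.636 0.012] -0.005
```

Home. Turning from 31.2 to about 17.

{"method": "send_rows", "body": {
  "deltas": [
    [[0, 0, 0], 0.04],
    [[0, 0, 0], 0.08],
    [[0, 0, 0], 0.11],
    [[0, 0, 0], 0.14],
    [[0, 0, 0], 0.16]
  ]
}}

```text
clock: 54.23
tool_pos: [0.4877, 0.2395, 0.2784]
orientation: [-180.0, -0.1, 16.7]
force: [0.5, 1.3, 5.6]
opening: 0.0181
gripper_force: 30.1
```

```bash
python3 m.py
```

```text
16.69 [0.4877 0.2395 0.2784] [0.53 1.28 5.56] [ 0.186 -0.106  0.298] 0.053
```

{"method": "send_rows", "body": {
  "deltas": [
    [[0, 0, 0], 0.01],
    [[0, 0, 0], 0.02],
    [[0, 0, 0], 0.03],
    [[0, 0, 0], 0.03],
    [[0, 0, 0], 0.03]
  ]
}}

```text
clock: 54.65
tool_pos: [0.4877, 0.2394, 0.2784]
orientation: [-180.0, -0.1, 14.1]
force: [1.0, 1.3, 5.7]
opening: 0.0179
gripper_force: 30.1
```

```bash
python3 m.py
```

```text
14.13 [0.4877 0.2394 0.2784] [1.03 1.31 5.7 ] [ 0.244 -0.174  0.261] -0.319
```

{"method": "send_rows", "body": {
  "deltas": [
    [[0, 0, 0], 0.01],
    [[0, 0, 0], 0.02],
    [[0, 0, 0], 0.025],
    [[0, 0, 0], 0.025],
    [[0, 0, 0], 0.025]
  ]
}}

```text
clock: 55.07
tool_pos: [0.4877, 0.2394, 0.2784]
orientation: [-180.0, -0.1, 11.9]
force: [0.9, 0.1, 4.8]
opening: 0.0181
gripper_force: 30.1
```

```bash
python3 m.py
```

```text
11.88 [0.4877 0.2394 0.2784] [0.91 0.1  4.84] [ 0.115 -0.15   0.308] -0.327
```

{"method": "send_rows", "body": {
  "deltas": [
    [[0, 0, 0], 0.01],
    [[0, 0, 0], 0.02],
    [[0, 0, 0], 0.02],
    [[0, 0, 0], 0.02],
    [[0, 0, 0], 0.02]
  ]
}}

```text
clock: 55.48
tool_pos: [0.4877, 0.2393, 0.2783]
orientation: [-180.0, -0.1, 10.1]
force: [1.3, 0.8, 5.7]
opening: 0.0181
gripper_force: 30.3
```

```bash
python3 m.py
```

```text
10.09 [0.4877 0.2393 0.2783] [1.27 0.83 5.73] [-0.03  -0.205  0.414] -0.417
```

The plateau of 0.3 N m (dragging) is now followed by a rise to 0.41 N m at the same yaw as before, so the nut is on its stop. I hold briefly, check and hand in.

{"method": "send_rows", "body": {
  "deltas": [
    [[0, 0, 0], 0],
    [[0, 0, 0], 0],
    [[0, 0, 0], 0],
    [[0, 0, 0], 0],
    [[0, 0, 0], 0]
  ]
}}

```text
clock: 55.9
tool_pos: [0.4877, 0.2393, 0.2784]
orientation: [-180.0, -0.1, 10.1]
force: [0.9, 1.4, 5.1]
opening: 0.018
gripper_force: 30.3
```

```bash
python3 m.py; python3 - <<'E'
from h import *
# are both other keys standing in the rack? bar positions from the scene picture
s=ctrl.snapshot("scene")
for r in ctrl.boxes_of(s,"key_a")[:7]:
    px=np.array(r["xy"])*[640,480]; print(round(r["conf"],2),px.round(0))
E
```

```text
10.1 [0.4877 0.2393 0.2784] [0.91 1.44 5.11] [ 0.009 -0.216  0.364] -0.412
0.9 [302. 262.]
0.88 [256. 234.]
0.84 [442. 260.]
0.81 [244. 152.]
0.79 [152. 250.]
0.78 [273. 183.]
0.65 [204. 207.]
```

```bash
python3 -c "
from h import *
print(ctrl.close_job())"
```

```text
the job is handed in; nothing more can be done
None
```

The job is handed in at about 56 s, result not reported: the middle key fits and is gripped fully home on the nut, which I judge tight from a 0.41 N m rise (the camera's last look was before the final turn), and the other two keys stand back in the rack.

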